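Refit the feed roller of a tray labeller

ROBOT

A 6-joint arm with a two-finger parallel gripper is mounted at the origin on the work surface. World frame = base frame: x ahead of the robot, y to its left, z up, the work surface at z = 0. Lengths are in m, angles in rad, forces in N, time in s.
With the tool pointing down it reaches from about 0.25 to 0.725 m from the base axis. Payload 4 kg.
Tool frame: the origin (TCP) lies at the very end of the fingers, on their centre line; the grasp point (between the pads) lies 19 mm behind it; z points along the fingers, y is the direction in which the jaws open and shut (so a half turn about z gives the same grasp; the last joint's range is limited). The gripper opens to 85 mm and grips with 20 to 120 N. Pads are 22 mm wide; open, the fingers measure 114 mm over their backs; the gripper's body (76 mm by 85 mm) begins 54 mm behind the grasp point. The pads swing forward as they close: fully open they stand 13 mm farther back than shut.
Start: joints at [1.287, 0.241, 0.005, 1.335, 0, 1.571], TCP at [0.14, 0.48, 0.231] pointing down, gripper open.
Joint ranges: [-2.72, 2.72], [-1.05, 1.87], [-1.09, 1.28], [-1.99, 2.15], [-1.42, 1.44], [-3.14, 3.14]. Speed limits (rad/s): [2.79, 2.79, 3.14, 3.14, 3.14, 3.14].

INTERFACE

Orientations are given as a unit quaternion [x, y, z, w].
In Python, from workcell import bot gives the robot as it stands.
- The arm moves only by the shell command python3 -m crank 'ROWS'. ROWS is JSON, a list that holds one entry, the list of rows, each a list of 5 numbers: the shift along the tool's x, y, z in mm, then the turn about the tool's z in degrees, then the closure in counts, from 0 (fully open) to 255 (shut). In form: [[[tx, ty, tz, turn, grip], ...]]. A call has 1 to 12 rows; each row shifts and turns the pose as measured when the row begins, along the tool's axes as they then stand; what a row does not reach is not made up. A row lasts 1/8 s, in which the tool goes at most 62.5 mm and 10.7 degrees, less where a joint would pass 70% of its speed; a pose out of reach is approached as far as the arm can. A call is refused whole if a number of a shift passes 62.5 or a number of a turn 10.7, either way. A call with a gripper value outside its range is refused whole. The fingers move at their own pace and stop on an object; the grip force is fixed at half the most. Time passes only in rows, so rows that do not move let the fingers close. It gives the time, the measured TCP pose, the force and the opening at its end, in the units of the state.
- bot.get_obs(): the state, without advancing time (a new reading comes with each control period).
- bot.camera(name): name is "scene" or "top"; returns a dict with "img" (420x560x3 uint8, blue, green, red), "depth" (420x560 float32, m along the optical axis (not along the pixel's ray), 0 where there is no reading), "fx", "fy", "cx", "cy" (pixels), "R" (3x3) and "t" (3): a world point X has camera coordinates R X + t. Camera axes: x right, y down, z forward; pixel columns grow to the right and rows downward; lengths in m; the calibration is good to about 2 mm. A picture is of the moment at which its call begins.
- bot.job_done(): hands the job in, once; it reports no verdict.
The state is a dict: "clock": time; "joint_pos": joint angles; "joint_vel": joint speeds; "tau": joint torques, N m; "eef_pos": TCP position; "tool_rot": TCP orientation; "ft_force": force on the tool from outside, world axes, zero at the start; "ft_torque": the same for the moment, N m; "grip_width": finger opening in m.
Only numpy, scipy, OpenCV 4.12 (cv2) and the standard library are available. Lean on these libraries where they do the work, as an engineer would, in place of code of your own. Each camera call takes 0.05 s, during which the arm holds its last target.

TASK

Pick up the steel axle by its black square grip, push it gently through the roller lying in the white cradle until the collar is up against the roller, and carry the roller on the axle to the labeller. Lower the axle into the two slotted arms until you feel it rest in both slots, with the grip towards the robot's right, and only then let go gently; the roller must still be up against the collar (no more than about 3 mm of gap). Never touch the rubber roller with the gripper, press nothing hard, and leave the punnet, jar and wrench where they are.

Things in the scene. Friction and masses are not known exactly. Their poses are not given: they have to be found in the camera images.
- axle_grip (a point): Centre of the black grip of the steel axle, which lies level along its y; +y runs to the free tip. Grip 16 x 16 mm square, 70 mm long (y +-35 mm from here), flats facing x and z. On along +y from here: to 53 mm a neck of 10 mm diameter, 53-59 collar of 24 mm diameter, 59-158 rod of 10 mm diameter, blunt 8 mm diameter tip ending at 159.5
- axle_collar (a point): Point on the axle's axis at the collar face that looks to the tip, 59 mm along +y from axle_grip; same axes. A seated roller's end face lies here, its centre 30 mm farther along +y
- axle: The whole axle, 0.14 kg; origin and axes as axle_collar. At the start it lies in a low white fixed rest, axis 30 mm above the table, in two slotted plates (under the neck and near the tip) that reach 48 mm high; lift it straight up
- roller_center (a point): Centre of the black rubber roller: hollow cylinder 60 mm long, 56 mm outer diameter, straight open bore of 13 mm diameter along its y, no chamfer. x and z may be turned about the bore. Enter from its -y end, moving to +y
- roller: The whole roller, about 0.16 kg (varies); origin and axes as roller_center. It lies level in a fixed white V cradle (90 mm wide, at most 60 mm high), bore axis 60 mm above the table, +y end within 3 mm of an end stop that has a 22 mm gap for the axle's tip. It lifts straight up and out
- stand_base (a point): Point on the table under the labeller's white base (x +-55, y -85 to +135 mm, fixed; 85 mm high housing beyond y = 87), z up. Two upright arms, 6 mm thick, at y = -45 and +50 mm, each with an open-topped slot 13 mm wide at x = 0, flared above. The axle rests in both along this y, tip to +y, axle_collar at x = 0, y = -30 mm (neck in the -y arm, rod in the +y arm)
- stand: The whole labeller; origin and axes as stand_base. Its two arms share a yoke whose height was set by hand and is not measured: the resting axle's axis lies 84 to 116 mm above the table; the arms reach about 19 mm above that axis. The yoke is clamped (slips only above 60 N)
- punnet_center (a point): Bystander: centre of a black tray of greens, 100 x 140 x 45 mm
- jar_center (a point): Bystander: centre of an upright glass jar, 64 mm diameter, 90 mm high
- wrench: Bystander: wrench lying flat on the table, origin on its underside

How it is judged:
On the way, in this order (a step that is already met when the one before it is completed fails the run):
1. the held axle is through the roller, collar up against it (y of roller_center in the frame of axle_collar between 0.027 and 0.034 m and x of roller_center in the frame of axle_collar between -0.004 and 0.004 m and z of roller_center in the frame of axle_collar between -0.004 and 0.004 m and angle between the y axis of axle_collar and the y axis of roller_center, either way round below 0.08 rad and contact force between the fingers and axle above 1 N), for 0.1 s.
2. the roller is carried clear of its cradle on the held axle (height (world z) of roller_center above 0.085 m and y of roller_center in the frame of axle_collar between 0.02 and 0.06 m and contact force between the fingers and axle above 1 N), for 0.2 s.
3. the axle rests in both slots while still held (x of axle_collar in the frame of stand_base between -0.004 and 0.004 m and y of axle_collar in the frame of stand_base between -0.038 and -0.022 m and z of axle_collar in the frame of stand_base between 0.075 and 0.125 m and angle between the y axis of axle_collar and the y axis of stand_base, either way round below 0.05 rad and y of axle_grip in the frame of stand_base below -0.05 m and contact force between axle and stand above 0.5 N and contact force between the fingers and axle above 1 N), for 0.1 s.
At the end, for the whole second after the job is handed in: The axle, released and at rest, lies in both slots of the labeller's arms: in line with them within 0.05 rad, its collar face within 4 mm sideways and 8 mm lengthways of its place, grip to the robot's right; the roller is on it with at most 4 mm between its end and the collar (y of roller_center in the frame of axle_collar between 0.027 and 0.034 m and x of roller_center in the frame of axle_collar between -0.004 and 0.004 m and z of roller_center in the frame of axle_collar between -0.004 and 0.004 m and angle between the y axis of axle_collar and the y axis of roller_center, either way round below 0.08 rad and x of axle_collar in the frame of stand_base between -0.004 and 0.004 m and y of axle_collar in the frame of stand_base between -0.038 and -0.022 m and z of axle_collar in the frame of stand_base between 0.075 and 0.125 m and angle between the y axis of axle_collar and the y axis of stand_base, either way round below 0.05 rad and y of axle_grip in the frame of stand_base below -0.05 m and contact force between axle and stand above 0.5 N and linear speed of each of axle, roller below 0.02 m/s); the robot touches nothing.
It fails at once if the gripper touches the rubber roller (contact force between the fingers and roller above 1 N).
It fails at once if the axle is pressed hard into the labeller (contact force between axle and stand above 30 N).
It fails at once if the axle is pushed hard against the roller (contact force between axle and roller above 40 N).
It fails at once if the punnet, jar or wrench is disturbed (distance of any of punnet_center, jar_center, wrench from where it was at the start of the episode above 0.02 m).
It also fails if it takes over 53 s, if anything falls off the work surface, if the arm or the gripper's body presses on something with over 40 N, if the wrist force passes 120 N, or if a joint passes its speed limit or range.

## Working session

There is one attempt and no reset: what is moved stays moved. The work goes in short steps, Python scripts to look and compute and a shell command to move; the robot and the scene stay as the last step left them, time stands still between calls to the robot, and variables do not carry over. Pictures are saved under pics/ and viewed, and the job is handed in when it is done.

```bash
ls; mkdir -p pics; python3 - <<'E'
from workcell import bot
import cv2,numpy as np,pickle
o=bot.get_obs(); print(o)
for n in ["scene","top"]:
    c=bot.camera(n); cv2.imwrite(f"pics/{n}0.png",c["img"]); pickle.dump(c,open(f"{n}0.pkl","wb"))
    print(n,c["fx"],c["fy"],c["cx"],c["cy"],c["R"],c["t"])
E
```

```text
pics
{'clock': 0.0, 'joint_pos': array([ 1.28703676e+00,  2.41426339e-01,  3.71475812e-03,  1.33522360e+00,
       -6.23430931e-06,  1.57079552e+00]), 'joint_vel': array([-0.00114557, -0.00041182, -0.00104923,  0.00061911,  0.00265265,
       -0.00033827]), 'tau': array([-1.37337778e-03, -3.72316325e+01,  2.52408886e+01,  1.68764050e-02,
        5.23605377e-05,  9.35322561e-06]), 'eef_pos': array([0.13980416, 0.47938339, 0.2304027 ]), 'tool_rot': array([ 1.41403778e-01,  9.89951427e-01, -1.05912325e-03, -1.48136298e-04]), 'ft_force': array([ 0.19791287, -0.03814999, -0.64413429]), 'ft_torque': array([-0.00739264, -0.03556502,  0.01016411]), 'grip_width': 0.08566230219350184}
scene 472.48108742898074 472.48108742898074 284.7368268641153 210.3699717341792 [[-0.58653577  0.80982523  0.01260473]
 [ 0.56091615  0.41738539 -0.7149563 ]
 [-0.58425068 -0.41227725 -0.69905551]] [ 0.3213767  -0.28562481  1.63630519]
top 392.0961030909747 392.0961030909747 281.7727826720648 209.06567838650122 [[ 0.03295072 -0.99944095 -0.00565996]
 [-0.97823996 -0.03109004 -0.20513409]
 [ 0.20484344  0.01229611 -0.97871751]] [-0.02437083  0.56458445  0.96336316]
```

View pics/scene0.png

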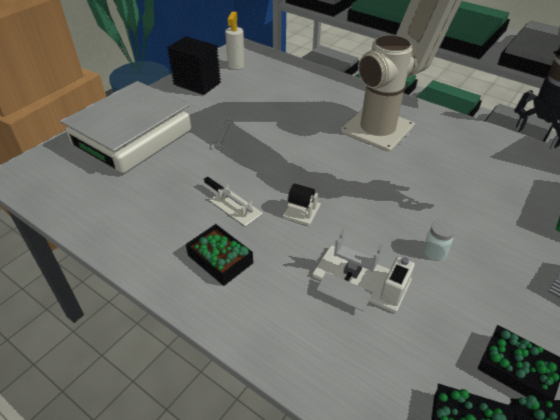

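View pics/top0.png

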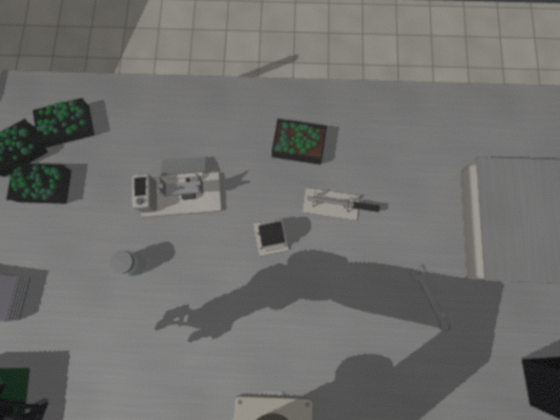

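The top view has x up and y left. The labeller is at about (180,190), the axle in its rest at (340,203) with the grip to the right, the roller in its cradle at (271,235), the punnet at (300,140) and the jar at (122,262). I'll enlarge these areas.

```bash
python3 - <<'E'
import cv2,pickle,numpy as np
t=pickle.load(open("top0.pkl","rb"));s=pickle.load(open("scene0.pkl","rb"))
def crop(c,u0,v0,w,h,k,name):
    im=cv2.resize(c["img"][v0:v0+h,u0:u0+w],None,fx=k,fy=k,interpolation=cv2.INTER_CUBIC)
    im=cv2.convertScaleAbs(im,alpha=1.3,beta=10)
    for i in range(0,w,10): cv2.putText(im,str(u0+i),(i*k,8),0,0.3,(0,0,255));cv2.line(im,(i*k,10),(i*k,14),(0,0,255))
    for i in range(0,h,10): cv2.putText(im,str(v0+i),(0,i*k+4),0,0.3,(0,0,255))
    cv2.imwrite(name,im)
crop(t,245,180,140,80,5,"pics/tA.png")
crop(t,125,150,110,75,7,"pics/tB.png")
crop(s,195,170,135,60,5,"pics/sA.png")
crop(s,305,225,120,85,6,"pics/sB.png")
E
```

```text
(no output)
```

View pics/tA.png

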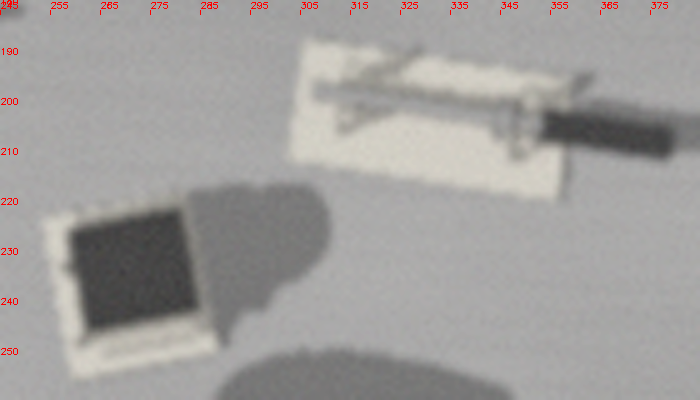

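View pics/tB.png

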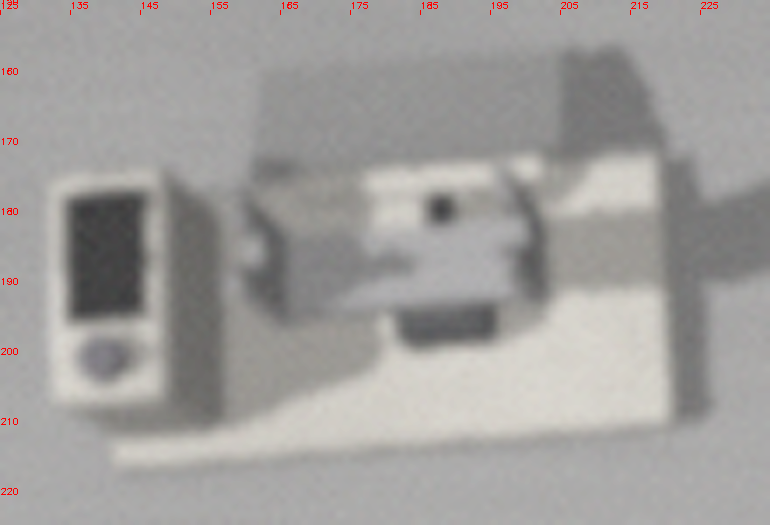

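View pics/sA.png

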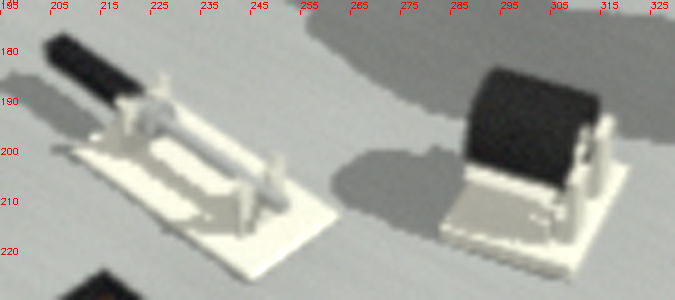

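View pics/sB.png

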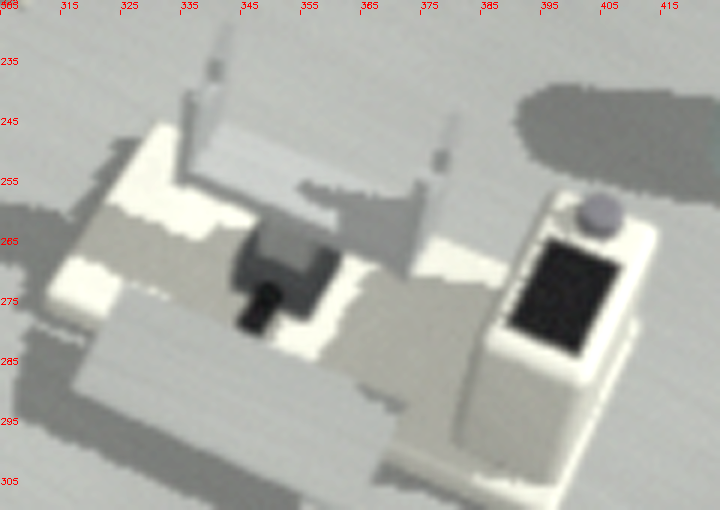

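```bash
cat > h.py <<'E'
import numpy as np,pickle,cv2
def load(n): return pickle.load(open(n,"rb"))
def cloud(c):
    d=c["depth"].astype(float); v,u=np.indices(d.shape)
    P=np.stack([(u-c["cx"])/c["fx"]*d,(v-c["cy"])/c["fy"]*d,d],-1)
    W=(P-c["t"])@c["R"]; W[d<=0]=np.nan
    return W
def proj(c,X):
    p=np.atleast_2d(X)@c["R"].T+c["t"]; return np.c_[c["fx"]*p[:,0]/p[:,2]+c["cx"],c["fy"]*p[:,1]/p[:,2]+c["cy"]]
def ray(c,u,v,z):
    d=np.array([(u-c["cx"])/c["fx"],(v-c["cy"])/c["fy"],1])@c["R"]; o=-c["t"]@c["R"]
    return o+d*(z-o[2])/d[2]
E
python3 - <<'E'
from h import *
np.set_printoptions(precision=4,suppress=True)
t=load("top0.pkl");s=load("scene0.pkl")
for n,c,boxes in (("top",t,{"roller":(255,215,292,250),"grip":(350,198,382,213)}),("scene",s,{"roller":(285,180,316,210),"grip":(203,174,224,195)})):
    W=cloud(c); g=c["img"].max(-1)
    for k,(a,b,cc,d) in boxes.items():
        w=W[b:d,a:cc]; m=(g[b:d,a:cc]<70)&(w[...,2]>0.02)
        P=w[m]; print(n,k,m.sum(),P.mean(0),P.min(0),P.max(0),np.percentile(P[:,2],[50,95]))
    # table plane noise
    w=W[300:320,100:140].reshape(-1,3); print("table z",np.nanmean(w[:,2]),np.nanstd(w[:,2]))
W=cloud(t)
print("punnet",W[140,300],"jar",W[262,122],"wrench?",W[270:325:6,420:445:6,2])
for p in [(0,0)]: pass
# stand heights
print((W[172:200:2,156:206:3,2]*1000).round())
E
```

```text
top roller 445 [0.4962 0.0173 0.084 ] [ 0.4679 -0.0145  0.0677] [0.528  0.0474 0.0934] [0.0854 0.0903]
top grip 149 [ 0.5835 -0.2303  0.0391] [ 0.5733 -0.2639  0.0343] [ 0.595  -0.1971  0.0439] [0.039  0.0422]
table z 0.0008667122192391414 0.0019633018800128796
scene roller 441 [0.5124 0.0239 0.0757] [ 0.4689 -0.0123  0.0468] [0.5341 0.0543 0.0909] [0.0788 0.0882]
scene grip 122 [ 0.5872 -0.2307  0.0351] [ 0.5742 -0.2647  0.0233] [ 0.5966 -0.1931  0.0455] [0.0365 0.0401]
table z -0.7111581705347243 0.16574911290076527
punnet [ 0.7585 -0.0492  0.0558] jar [0.4129 0.3811 0.0922] wrench? [[ 0.0078  0.0018  0.0048 -0.0004  0.0042]
 [ 0.0083 -0.0019  0.0026  0.0014  0.0013]
 [ 0.0055  0.0002 -0.0035 -0.0009  0.0042]
 [ 0.0006  0.0065 -0.0032  0.0035  0.0004]
 [ 0.0037  0.0094  0.0078 -0.0032  0.0029]
 [-0.0022  0.0004  0.0053  0.0005  0.0022]
 [ 0.0017 -0.0012  0.006   0.0111  0.0044]
 [ 0.003   0.0022 -0.0022  0.0059  0.0024]
 [-0.0004  0.0014  0.0008  0.0057  0.0094]
 [-0.001  -0.0011  0.0015  0.0016  0.0083]]
[[  2.  -2.  41.  38.  41.  38.  39.  39.  41.  41.  46.  40.  39.  40.
   41
[... 483 characters left out ...]
.  75.  74.  76.  76.  80.  73.  77.  76.  75.  80.
  109.  83.  18.]
 [ 23.  17. 105.  76.  76.  77.  78.  74.  72.  77.  74.  77.  76.  77.
  124.  85.  19.]
 [ 24. 120. 102.  80.  78.  73.  78.  79.  78.  74.  75.  77.  74.  76.
  129.  84.  16.]
 [ 27. 128. 105.  76.  77.  75.  77.  78.  76.  79.  78.  77.  75.  76.
  108.  85.  22.]
 [ 22. 116. 106.  78.  75.  76.  73.  74.  76.  74.  73.  76.  76.  75.
   75.  81.  18.]
 [ 24.  12.  93.  79.  77.  79.  75.  75.  73.  70.  68.  48.  38.  22.
   18.  21.  17.]
 [ 24.  18.  18.  74.  20.  19.  16.  19.  17.  41.  37.  38.  41.  25.
   18.  21.  17.]
 [ 26.  14.  19.  21.  18.  15.  19.  15.  13.  42.  37.  39.  32.  23.
   18.  16.  18.]]
```

```bash
cat > fit.py <<'E'
from h import *
from scipy.optimize import least_squares
from scipy.ndimage import map_coordinates
def cyl(r,y0,y1,n=60):
    a=np.linspace(0,2*np.pi,n,endpoint=False)
    return np.concatenate([np.c_[r*np.cos(a),np.full(n,y),r*np.sin(a)] for y in (y0,y1)])
def box(x0,x1,y0,y1,z0,z1): return np.array([[x,y,z] for x in (x0,x1) for y in (y0,y1) for z in (z0,z1)])
def pose(p,V,z):  # p=(x,y,yaw)
    c,s=np.cos(p[2]),np.sin(p[2]); return np.c_[p[0]+c*V[:,0]-s*V[:,1],p[1]+s*V[:,0]+c*V[:,1],V[:,2]+z]
def edges(c,P,sgn,R=3.0,step=0.7,keep=None):
    """measured edge offsets along outward normals of hull of P; sgn +1: brighter outside, -1 darker outside"""
    g=c["img"].astype(float).mean(-1)
    h=cv2.convexHull(proj(c,P).astype(np.float32))[:,0].astype(float); ctr=h.mean(0)
    pts,ns=[],[]
    for a,b in zip(h,np.roll(h,-1,0)):
        L=np.linalg.norm(b-a)
        if L<1e-6: continue
        n=np.array([b[1]-a[1],a[0]-b[0]])/L
        if n@((a+b)/2-ctr)<0:n=-n
        k=max(1,int(L/step))
        for f in (np.arange(k)+.5)/k: pts.append(a+f*(b-a)); ns.append(n)
    pts=np.array(pts);ns=np.array(ns)
    o=np.arange(-R,R+.01,.25)
    q=pts[:,None]+ns[:,None]*o[None,:,None]
    prof=map_coordinates(g,[q[...,1],q[...,0]],order=1)
    gr=np.gradient(cv2.GaussianBlur(prof,(5,1),0),axis=1)/.25*sgn
    i=gr[:,2:-2].argmax(1)+2
    w=gr[np.arange(len(i)),i]
    # local centroid
    off=np.array([ (np.clip(gr[k,max(0,j-4):j+5],0,None)*o[max(0,j-4):j+5]).sum()/max(1e-6,np.clip(gr[k,max(0,j-4):j+5],0,None).sum()) for k,j in enumerate(i)])
    return pts,ns,off,w
def fit(cams,V,z,p0,sgn=1,R=(4,3,2,2,2),minw=12,fixyaw=False,verbose=True):
    p=np.array(p0,float)
    for r in R:
        data=[]
        for c in cams:
            pts,ns,off,w=edges(c,pose(p,V,z),sgn,r); ok=w>minw
            data.append((c,pts[ok],ns[ok],off[ok]))
        J=[];y=[]
        for c,pts,ns,off in data:
            # numeric: derivative of nearest hull displacement ~ homography of points at object; use depth-of-center approx
            base=np.array([p[0],p[1],z]);
            zc=(c["R"]@base+c["t"])[2]
            uv0=proj(c,base)[0]
            dx=(proj(c,base+[1e-3,0,0])[0]-uv0)/1e-3; dy=(proj(c,base+[0,1e-3,0])[0]-uv0)/1e-3
            A=np.c_[dx,dy]; 
            loc=np.linalg.solve(A,(pts-uv0).T).T # plane coords rel centre
            dth=(A@np.c_[-loc[:,1],loc[:,0]].T).T
            J.append(np.c_[ns@dx,ns@dy,(ns*dth).sum(1)]); y.append(off)
        J=np.concatenate(J);y=np.concatenate(y)
        if fixyaw:J[:,2]=0
        f=lambda d:(J@(d*[1e-3,1e-3,1e-2])-y)
        sol=least_squares(f,np.zeros(3),loss="soft_l1",f_scale=0.3)
        p=p+sol.x*[1e-3,1e-3,1e-2]
    if verbose: print("p",(p[:2]*1000).round(2),"yaw",np.degrees(p[2]).round(2),"n",len(y),"med|res|px",np.median(np.abs(f(sol.x))).round(3))
    return p
E
python3 - <<'E'
from fit import *
t=load("top0.pkl");s=load("scene0.pkl")
for nm,cs in (("top",[t]),("scene",[s]),("both",[t,s])):
    print(nm); fit(cs,cyl(.028,-.03,.03),.06,(.5,.02,.2))
    fit(cs,box(-.008,.008,-.035,.035,-.008,.008),.03,(.585,-.23,-.1))
E
```

```text
top
p [499.46  19.11] yaw 13.5 n 119 med|res|px 0.281
p [ 585.72 -230.92] yaw -6.16 n 89 med|res|px 0.264
scene
p [498.85  19.37] yaw 12.83 n 113 med|res|px 0.203
p [ 584.53 -228.46] yaw -6.77 n 68 med|res|px 0.28
both
p [499.22  19.2 ] yaw 13.17 n 237 med|res|px 0.261
p [ 585.37 -229.79] yaw -6.24 n 159 med|res|px 0.28
```

```bash
python3 - <<'E'
from fit import *
np.set_printoptions(precision=4,suppress=True)
t=load("top0.pkl");s=load("scene0.pkl")
W=cloud(t)
print("base z",np.nanmedian(W[202:208,190:212,2]), "house z",np.nanmedian(W[180:200,137:144,2]))
# near-side edge points read from crop tB, at base-top height
zb=.018
for uv in [(219,172),(221,210),(141,216.5),(141,212.5)]: print(uv,ray(t,*uv,zb)[:2])
V=box(-.055,.055,-.085,.135,0,.018)-[0,.025,0]
for nm,cs in (("top",[t]),("scene",[s]),("both",[t,s])):
    for z0 in (.0,):
        p=fit(cs,V,z0,(.585,.27,.05),sgn=-1,R=(5,4,3,3,3,3),minw=15)
        o=p[:2]+np.array([np.sin(p[2]),-np.cos(p[2])])*.025
        print(nm,"stand_base",o*1000)
# draw
for n,c in(("t",t),("s",s)):
    im=cv2.resize(c["img"],None,fx=6,fy=6,interpolation=cv2.INTER_CUBIC)
    P=lambda X:[tuple(np.int32((q+.5)*6)) for q in proj(c,pose((o[0],o[1],p[2]),np.array(X),0))]
    for rect in ([(-.055,-.085,zb),(.055,-.085,zb),(.055,.135,zb),(-.055,.135,zb)],):
        q=P(rect)
        for a,b in zip(q,q[1:]+q[:1]): cv2.line(im,tuple(map(int,a)),tuple(map(int,b)),(0,0,255),1)
    for y in(-.045,.05):
        for z in(.1,.127):
            q=P([(-.02,y,z),(.02,y,z)]); cv2.line(im,tuple(map(int,q[0])),tuple(map(int,q[1])),(0,200,0),1)
            q=P([(0,y,z)])[0]; cv2.circle(im,tuple(map(int,q)),3,(255,0,0),1)
    x0,y0=(125,150) if n=="t" else (305,225)
    cv2.imwrite(f"pics/fit_{n}.png",im[y0*6:y0*6+510,x0*6:x0*6+720])
E
```

```text
base z 0.01767368467531675 house z 0.08772610214963486
(219, 172) [0.6728 0.1716]
(221, 210) [0.5657 0.1591]
(141, 216.5) [0.5409 0.3745]
(141, 212.5) [0.5519 0.3757]
p [589.41 265.89] yaw -6.02 n 46 med|res|px 0.996
top stand_base [586.7941 241.0276]
p [577.87 272.26] yaw 5.34 n 114 med|res|px 0.694
scene stand_base [580.1939 247.3653]
p [578.18 273.95] yaw 5.27 n 146 med|res|px 0.75
both stand_base [580.4727 249.0536]
```

View pics/fit_t.png

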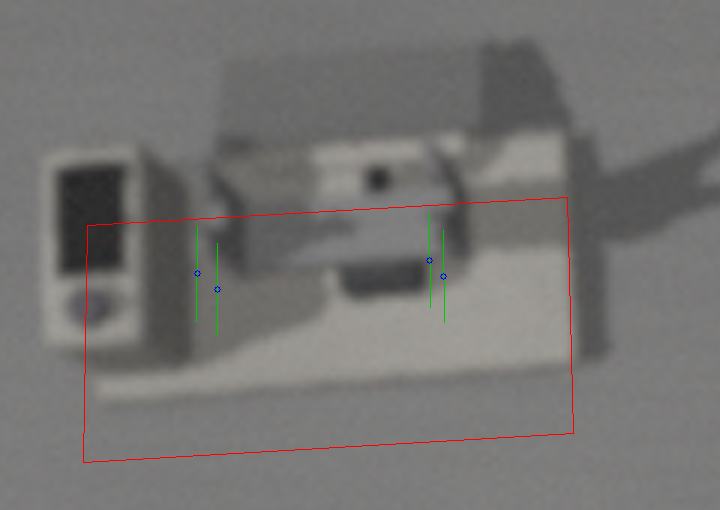

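View pics/fit_s.png

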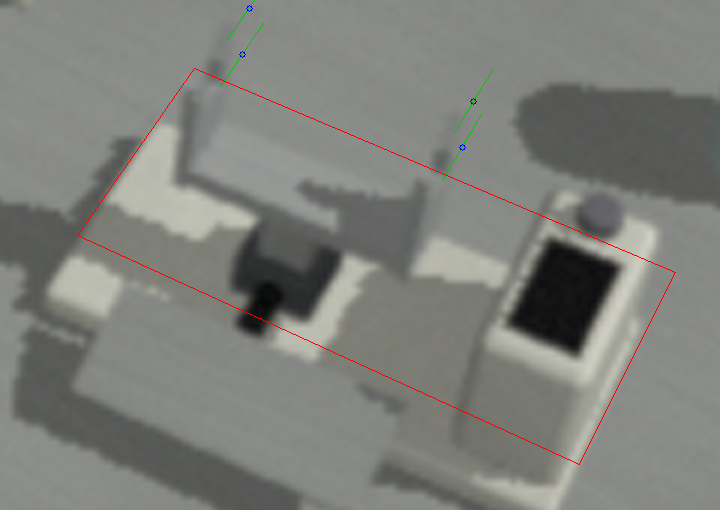

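```bash
cat > st.py <<'E'
from fit import *
def draw(cs,o,k=6,tag="fit",zb=.0177):
  for n,c in cs:
    im=cv2.resize(c["img"],None,fx=6,fy=6,interpolation=cv2.INTER_CUBIC)
    P=lambda X:[tuple(map(int,(q+.5)*6)) for q in proj(c,pose(o,np.array(X),0))]
    q=P([(-.055,-.085,zb),(.055,-.085,zb),(.055,.135,zb),(-.055,.135,zb)])
    for a,b in zip(q,q[1:]+q[:1]): cv2.line(im,a,b,(0,0,255),1)
    for y in(-.045,.05):
        for z in(.1,.127):
            q=P([(-.02,y,z),(.02,y,z)]); cv2.line(im,q[0],q[1],(0,200,0),1)
            cv2.circle(im,P([(0,y,z)])[0],3,(255,0,0),1)
    x0,y0=(125,150) if n=="t" else (305,225)
    cv2.imwrite(f"pics/{tag}_{n}.png",im[y0*6:y0*6+510,x0*6:x0*6+720])
E
python3 - <<'E'
from st import *
t=load("top0.pkl");s=load("scene0.pkl")
V=box(-.055,.055,-.085,.135,.0,.0177)-[0,.025,0]
a=np.radians(6.6); i=np.array([.6105-.025*np.sin(a),.2498+.025*np.cos(a),a])
for nm,cs in (("top",[t]),("scene",[s]),("both",[t,s])):
    p=fit(cs,V,0,i,sgn=-1,R=(3,2,2,2,2),minw=15)
    o=np.r_[p[:2]+np.array([np.sin(p[2]),-np.cos(p[2])])*.025,p[2]]
    print(nm,o[:2]*1000)
draw((("t",t),("s",s)),o,tag="fit2")
E
```

```text
p [609.9  279.27] yaw 6.91 n 108 med|res|px 0.23
top [612.90459443 254.45050245]
p [612.99 276.6 ] yaw 7.52 n 150 med|res|px 0.57
scene [616.26643578 251.81813591]
p [611.24 277.76] yaw 6.82 n 250 med|res|px 0.542
both [614.20554782 252.93377151]
```

View pics/fit2_t.png

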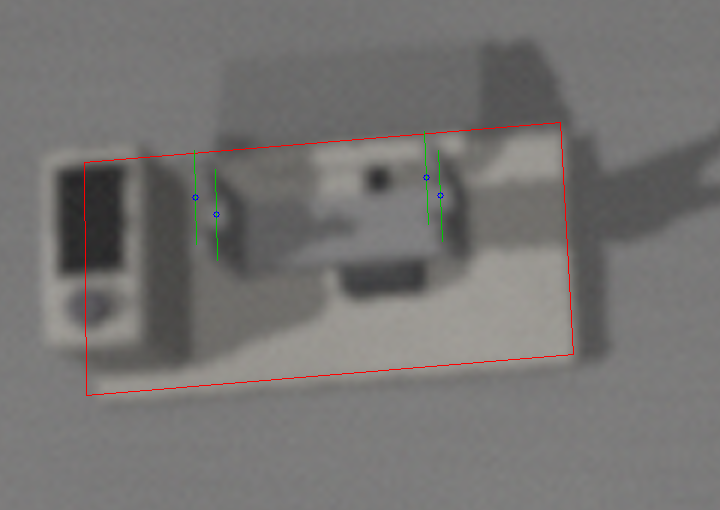

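View pics/fit2_s.png

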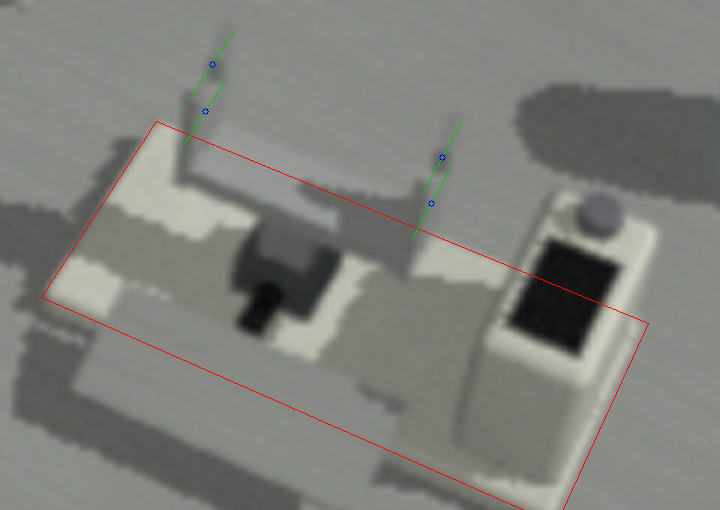

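The fits give (mm, deg): roller (499, 19), yaw 13.2; axle grip (585, −230), yaw −6.2; stand about (613, 253), yaw about 7. In the crops the slots show as dark notches in the scene image at about (341,236) and (378,251). I'll turn halfway first, then move above the grip.

```bash
cat > go.py <<'E'
import sys,numpy as np
from workcell import bot
from scipy.spatial.transform import Rotation as Ro
def rep(target=None,head=None):
    o=bot.get_obs(); R=Ro.from_quat(o["tool_rot"]).as_matrix(); p=o["eef_pos"]*1000
    hy=np.degrees(np.arctan2(R[1,1],R[0,1]))
    print("t",round(o["clock"],2),"p",p.round(2),"yhead",hy.round(2),"tilt",np.degrees(R[:2,2]).round(2),"F",o["ft_force"].round(2),"T",o["ft_torque"].round(3),"w",round(o["grip_width"]*1000,2),"j6",o["joint_pos"][5].round(2))
    if target is not None:
        d=R.T@(np.array(target)-p); print("tool shift",d.round(2))
    if head is not None: print("turn",round(hy-head,2))
if __name__=="__main__":
    a=[float(x) for x in sys.argv[1:]]; rep(a[:3] if len(a)>=3 else None,a[3] if len(a)>3 else None)
E
python3 -m crank '[[[0,0,0,10,0],[0,0,0,10,0],[0,0,0,10,0],[0,0,0,10,0]]]'; python3 go.py 586.7 -217.9 130 -6.24
```

```text
clock: 0.6
eef_pos: [0.1394, 0.4779, 0.2282]
tool_rot: [0.481, 0.876, -0.003, 0.001]
ft_force: [0.4, -0.1, -0.1]
grip_width: 0.0856
t 0.6 p [139.4  477.93 228.25] yhead 32.44 tilt [-0.11 -0.39] F [ 0.38 -0.14 -0.07] T [ 0.057 -0.018 -0.018] w 85.63 j6 2.29
tool shift [-826.71    4.72  102.13]
turn 38.68
```

```bash
python3 -m crank '[[[-50,0,0,0,0],[-60,0,0,0,0],[-60,0,0,0,0],[-60,0,0,0,0],[-60,0,0,0,0],[-60,0,0,0,0],[-60,0,0,0,0],[-60,0,0,0,0],[-60,0,0,0,0],[-60,0,0,0,0],[-60,0,0,0,0],[-60,0,0,0,0]]]'; python3 go.py 586.7 -217.9 130 -6.24
```

```text
clock: 2.1
eef_pos: [0.5297, -0.1363, 0.2284]
tool_rot: [0.478, 0.878, -0.004, 0.001]
ft_force: [0.7, 1.0, -0.3]
grip_width: 0.0852
t 2.1 p [ 529.74 -136.27  228.4 ] yhead 32.9 tilt [-0.16 -0.41] F [ 0.68  1.03 -0.26] T [ 0.036 -0.065  0.029] w 85.18 j6 0.75
tool shift [-99.04   4.1   98.82]
turn 39.14
```

```bash
python3 -m crank '[[[0,0,0,10,0],[0,0,0,10,0],[0,0,0,10,0],[0,0,0,9,0]]]'; python3 go.py 586.7 -217.9 130 -6.24
```

```text
clock: 2.6
eef_pos: [0.5301, -0.1416, 0.2235]
tool_rot: [0.754, 0.657, -0.006, -0.001]
ft_force: [0.5, -0.3, 0.4]
grip_width: 0.0852
t 2.6 p [ 530.09 -141.62  223.51] yhead -7.84 tilt [-0.57 -0.33] F [ 0.45 -0.3   0.4 ] T [-0.008 -0.009  0.041] w 85.24 j6 1.45
tool shift [-67.19  67.34  93.38]
turn -1.6
```

```bash
python3 -m crank '[[[-34,33,20,-0.8,0],[-33,33,20,-0.8,0],[0,0,0,0,0]]]'; python3 go.py 586.7 -217.9 11 -6.24
```

```text
clock: 2.98
eef_pos: [0.5871, -0.2177, 0.1804]
tool_rot: [0.744, 0.668, -0.006, -0.003]
ft_force: [-0.7, 0.4, -1.1]
grip_width: 0.0855
t 2.98 p [ 587.11 -217.75  180.45] yhead -6.16 tilt [-0.73 -0.24] F [-0.67  0.42 -1.1 ] T [ 0.014  0.032 -0.013] w 85.53 j6 1.33
tool shift [  0.74   1.69 169.44]
turn 0.08
```

```bash
python3 -m crank '[[[0,0,40,0,0],[0,0,40,0,0],[0,0,35,0,0],[0,0,0,0,0]]]'; python3 go.py 586.7 -217.9 11 -6.24; python3 - <<'E'
from workcell import bot
import cv2
c=bot.camera("scene"); cv2.imwrite("pics/s1.png",cv2.resize(c["img"][140:240,160:300],None,fx=5,fy=5,interpolation=2))
E
```

```text
clock: 3.48
eef_pos: [0.5843, -0.2162, 0.0636]
tool_rot: [0.744, 0.668, -0.006, -0.004]
ft_force: [-0.1, -1.0, 0.1]
grip_width: 0.0857
t 3.48 p [ 584.34 -216.2    63.59] yhead -6.14 tilt [-0.79 -0.15] F [-0.11 -0.97  0.06] T [ 0.067 -0.047 -0.059] w 85.69 j6 1.33
tool shift [-1.22  3.23 52.56]
turn 0.1
```

View pics/s1.png

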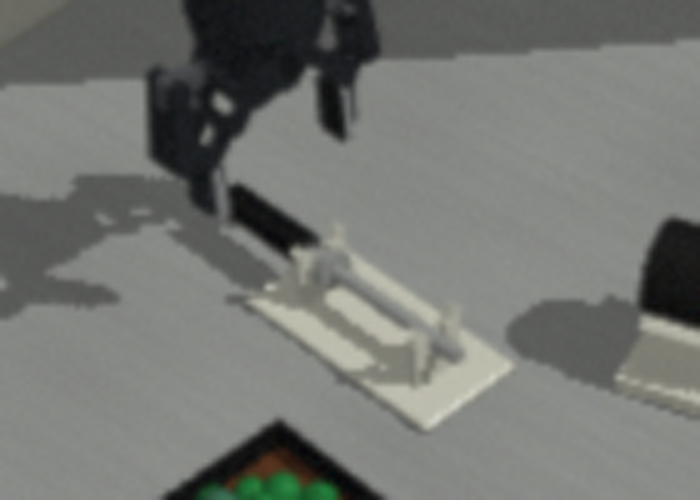

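The fingers straddle the grip, with the pads at about (205,180) and (227,165) in full-image pixels. Next I go down and close.

```bash
python3 -m crank '[[[-1,2,25,0,0],[0,1,24,0,0],[0,0,0,0,0]]]'; python3 go.py 586.7 -217.9 11 -6.24
```

```text
clock: 3.9
eef_pos: [0.5937, -0.2191, 0.0245]
tool_rot: [0.744, 0.669, -0.002, 0.004]
ft_force: [-1.0, -0.2, -0.6]
grip_width: 0.0859
t 3.9 p [ 593.71 -219.13   24.51] yhead -6.08 tilt [ 0.13 -0.47] F [-0.95 -0.25 -0.61] T [ 0.001  0.02  -0.048] w 85.87 j6 1.33
tool shift [ 0.59 -7.15 13.48]
turn 0.16
```

```bash
python3 -m crank '[[[0,-5,7,0,0],[0,-2,5,0,0],[0,0,0,0,0]]]'; python3 go.py 586.7 -217.9 11 -6.24
```

```text
clock: 4.28
eef_pos: [0.5893, -0.2193, 0.0172]
tool_rot: [0.744, 0.669, -0.0, 0.007]
ft_force: [0.1, 1.1, -0.2]
grip_width: 0.0857
t 4.28 p [ 589.31 -219.29   17.2 ] yhead -6.06 tilt [ 0.56 -0.62] F [ 0.07  1.07 -0.17] T [ 0.053 -0.003 -0.014] w 85.67 j6 1.32
tool shift [ 1.17 -2.81  6.16]
turn 0.18
```

```bash
python3 -m crank '[[[1,-3,6,0,0],[0,0,2,0,0],[0,0,0,0,0]]]'; python3 go.py 586.7 -217.9 11 -6.24
```

```text
clock: 4.65
eef_pos: [0.5866, -0.2181, 0.0093]
tool_rot: [0.744, 0.669, 0.0, 0.008]
ft_force: [0.3, 0.2, 0.5]
grip_width: 0.0856
t 4.65 p [ 586.63 -218.14    9.3 ] yhead -6.07 tilt [ 0.61 -0.64] F [0.31 0.24 0.55] T [ 0.005 -0.009  0.024] w 85.55 j6 1.32
tool shift [ 0.22  0.07 -1.7 ]
turn 0.17
```

```bash
python3 -m crank '[[[0,0,-1.5,0,255],[0,0,-0.3,0,255],[0,0,-0.3,0,255],[0,0,-0.3,0,255],[0,0,-0.3,0,255],[0,0,-0.3,0,255]]]'; python3 go.py
```

```text
clock: 5.4
eef_pos: [0.5866, -0.2182, 0.0123]
tool_rot: [0.744, 0.669, 0.0, 0.008]
ft_force: [0.3, -0.9, -1.2]
grip_width: 0.0147
t 5.4 p [ 586.57 -218.15   12.27] yhead -6.07 tilt [ 0.59 -0.64] F [ 0.27 -0.95 -1.19] T [-0.035  0.034 -0.04 ] w 14.67 j6 1.32
```

```bash
python3 -m crank '[[[0,0,-5,0,255],[0,0,-15,0,255],[0,0,-20,0,255],[0,0,-20,0,255],[0,0,-10,0,255],[0,0,-1,0,255]]]'; python3 go.py; python3 - <<'E'
from workcell import bot
import cv2,pickle
for n in("scene","top"):
    c=bot.camera(n); pickle.dump(c,open(n+"1.pkl","wb")); a=c["img"][130:240,160:330] if n=="scene" else c["img"][170:260,245:395]
    cv2.imwrite(f"pics/lift_{n}.png",cv2.resize(a,None,fx=4.5,fy=4.5,interpolation=2))
E
```

```text
clock: 6.15
eef_pos: [0.586, -0.2174, 0.0886]
tool_rot: [0.743, 0.669, 0.0, 0.008]
ft_force: [-0.4, -0.6, -1.1]
grip_width: 0.015
t 6.15 p [ 585.96 -217.45   88.61] yhead -6.06 tilt [ 0.64 -0.68] F [-0.4  -0.61 -1.11] T [-0.059  0.007  0.014] w 15.0 j6 1.32
```

View pics/lift_scene.png

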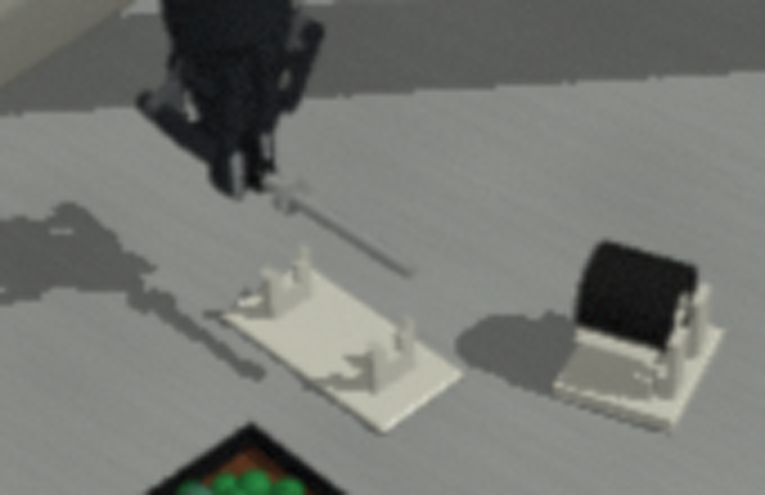

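View pics/lift_top.png

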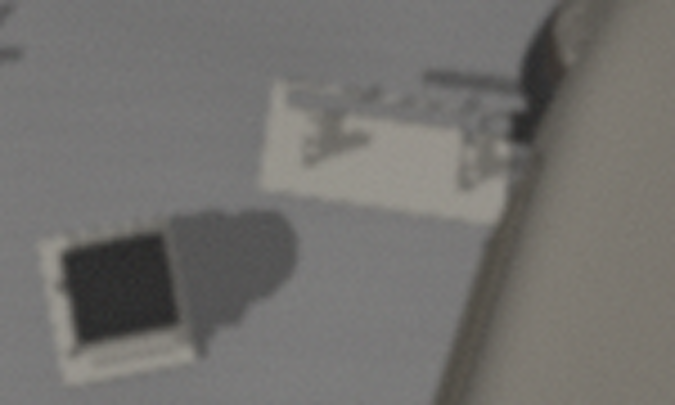

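```bash
python3 go.py 541.6 -161.4 70 13.2; python3 -m crank '[[[0,0,-1,-9.6,255],[0,0,-1,-9.6,255],[0,0,-1,0,255]]]'; python3 go.py 541.6 -161.4 70 13.2
```

```text
t 6.25 p [ 585.38 -217.24   87.44] yhead -6.06 tilt [ 0.54 -0.64] F [ 0.04  0.56 -1.9 ] T [-0.062 -0.034  0.02 ] w 14.89 j6 1.32
tool shift [ 51.07 -49.61  16.39]
turn -19.26
clock: 6.62
eef_pos: [0.5832, -0.2164, 0.0872]
tool_rot: [0.618, 0.786, -0.002, 0.004]
ft_force: [-0.5, 0.5, -1.5]
grip_width: 0.0149
t 6.62 p [ 583.24 -216.41   87.2 ] yhead 13.63 tilt [ 0.22 -0.52] F [-0.5   0.49 -1.48] T [-0.125  0.046  0.007] w 14.85 j6 0.98
tool shift [ 63.44 -27.54  16.54]
turn 0.43
```

```bash
python3 -m crank '[[[20,-9,3,0.4,255],[22,-10,5,0,255],[21,-8,4,0,255],[0,0,0,0,255]]]'; python3 go.py 541.6 -161.4 70 13.2; python3 - <<'E'
from workcell import bot
import cv2,pickle
for n in("scene","top"):
    c=bot.camera(n); pickle.dump(c,open(n+"2.pkl","wb")); a=c["img"][130:230,200:330] if n=="scene" else c["img"][190:260,245:365]
    cv2.imwrite(f"pics/ap_{n}.png",cv2.resize(a,None,fx=6,fy=6,interpolation=2))
E
```

```text
clock: 7.12
eef_pos: [0.5402, -0.16, 0.0716]
tool_rot: [0.626, 0.78, -0.003, 0.002]
ft_force: [0.5, -0.9, -1.2]
grip_width: 0.0147
t 7.12 p [ 540.19 -159.95   71.56] yhead 12.48 tilt [-0.   -0.46] F [ 0.52 -0.9  -1.25] T [-0.102 -0.037  0.046] w 14.65 j6 1.07
tool shift [-1.71  1.07  1.58]
turn -0.72
```

View pics/ap_scene.png

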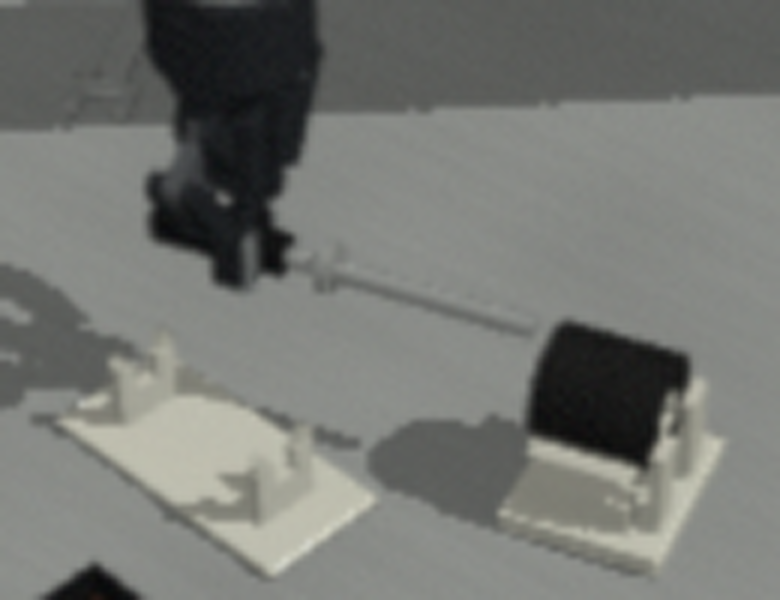

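View pics/ap_top.png

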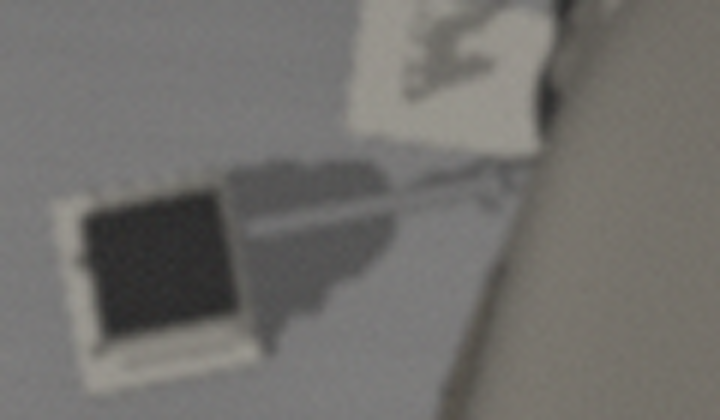

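```bash
cat > ov.py <<'E'
from fit import *
def ov(tag,tcp,hd,zoff=17.7,g=12.,pitch=0.,k=10,win=None,roll=None,o=None):
    a=np.radians(hd); yh=np.array([-np.sin(a)*np.cos(pitch),np.cos(a)*np.cos(pitch),np.sin(pitch)])
    C=np.array(tcp)/1000.+[0,0,zoff/1000]
    for n in("scene","top"):
        c=load(n+tag+".pkl"); im=cv2.resize(c["img"],None,fx=k,fy=k,interpolation=2); im=cv2.convertScaleAbs(im,alpha=1.5,beta=20)
        pt=lambda X:tuple(map(int,(proj(c,X)[0]+.5)*k))
        # rod centre line and silhouette (perp in image)
        for s0,s1,r in((59-g,159.5-g,5),):
            A,B=proj(c,C+yh*s0/1000)[0],proj(c,C+yh*s1/1000)[0]
            d=(B-A)/np.linalg.norm(B-A);nn=np.array([-d[1],d[0]])
            rp=r/1000*c["fx"]/(c["R"]@C+c["t"])[2]
            for f in(-1,1):
                cv2.line(im,tuple(map(int,(A+f*rp*nn+.5)*k)),tuple(map(int,(B+f*rp*nn+.5)*k)),(0,0,255),1)
            cv2.circle(im,tuple(map(int,(B+.5)*k)),3,(0,255,0),-1)
            cv2.circle(im,tuple(map(int,(A+.5)*k)),3,(255,255,0),-1)
            M=(A+B)/2
        if o is not None:
            for y in(-.045,.05):
                for z in (.1,.127):
                    q=[tuple(map(int,(p+.5)*k)) for p in proj(c,pose(o,np.array([(-.02,y,z),(.02,y,z),(0,y,z)]),0))]
                    cv2.line(im,q[0],q[1],(0,200,0),1); cv2.circle(im,q[2],3,(255,0,0),1)
        w,h=78,58
        u0,v0=int(B[0]*.6+A[0]*.4-w/2),int(B[1]*.6+A[1]*.4-h/2)
        sub=im[v0*k:(v0+h)*k,u0*k:(u0+w)*k]; cv2.imwrite(f"pics/ov{tag}_{n}.png",sub); print(n,u0,v0,A,B)
E
python3 -c "
from ov import *
ov('2',(540.19,-159.95,71.56),12.48)"
```

```text
scene 236 151 [255.64019677 174.42933854] [288.9525089  184.24419585]
top 261 196 [324.27984451 221.55650007] [284.89361279 228.8779674 ]
```

View pics/ov2_scene.png

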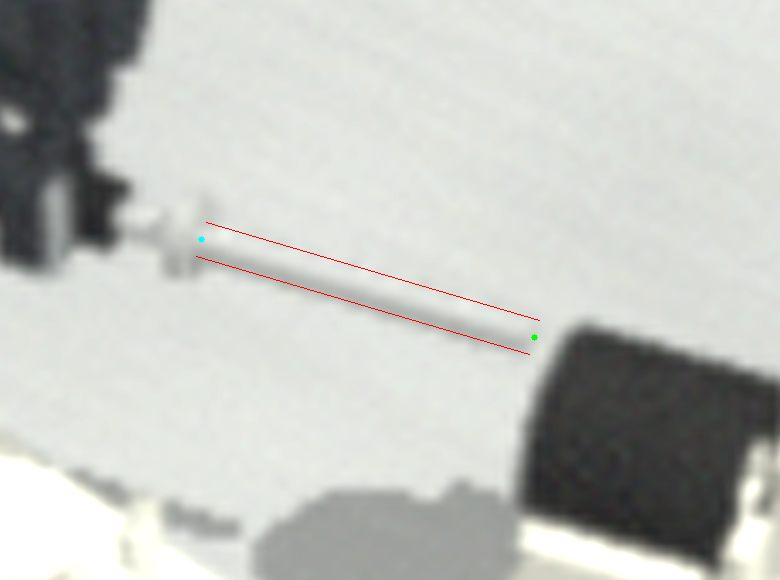

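View pics/ov2_top.png

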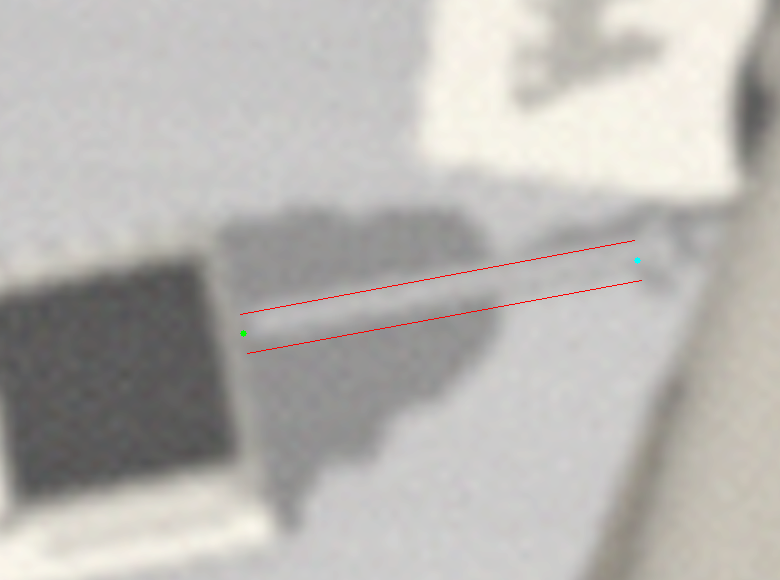

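```bash
cat > prof.py <<'E'
from ov import *
def prof(tag,n,A,B,fr=(.1,.25,.4,.55,.7,.85,.95),half=.08,R=6):
    c=load(n+tag+".pkl"); g=c["img"].astype(float).mean(-1); A=np.array(A);B=np.array(B)
    d=(B-A)/np.linalg.norm(B-A); nn=np.array([-d[1],d[0]]); 
    if nn[1]<0: nn=-nn
    o=np.arange(-R,R+.1,.5); print(n,"off(+down)",o)
    for f in fr:
        s=[A+(B-A)*q for q in np.linspace(f-half,f+half,15)]
        v=np.mean([map_coordinates(g,[(p+o[:,None]*nn)[:,1],(p+o[:,None]*nn)[:,0]],order=1) for p in s],0)
        print(f,v.round().astype(int))
E
python3 -c "
from prof import *
prof('2','top',[324.28,221.56],[284.89,228.88])
prof('2','scene',[255.64,174.43],[288.95,184.24])
"
```

```text
top off(+down) [-6.  -5.5 -5.  -4.5 -4.  -3.5 -3.  -2.5 -2.  -1.5 -1.  -0.5  0.   0.5
  1.   1.5  2.   2.5  3.   3.5  4.   4.5  5.   5.5  6. ]
0.1 [117 114 109 103  97  94  95  98 104 108 110 111 110 110 111 114 116 118
 120 121 121 122 122 123 123]
0.25 [118 116 113 110 106 103 102 103 106 109 111 111 110 110 111 114 116 119
 120 121 122 122 122 122 122]
0.4 [ 97  95  95  94  93  94  96 100 105 109 110 109 106 102  97  95  94  94
  95  96  97  98 100 102 105]
0.55 [ 85  85  85  85  85  88  93  98 104 108 110 109 106 100  94  89  86  85
  84  84  85  85  85  85  85]
0.7 [ 85  85  84  84  85  88  93  99 104 108 110 109 105 100  94  89  86  84
  84  84  85  85  86  85  84]
0.85 [ 85  84  84  84  85  87  92  98 103 108 110 109 105 100  95  90  87  85
  84  85  85  85  85  84  84]
0.95 [ 86  85  85  86  87  88  91  95  99 102 103 102 100  96  91  88  87  86
  86  86  86  85  85  85  85]
scene off(+down) [-6.  -5.5 -5.  -4.5 -4.  -3.5 -3.  -2.5 -2.  -1.5 -1.  -0.5  0.   0.5
  1.   1.5  2.   2.5  3.   3.5  4.   4.5  5.   5.5  6. ]
0.1 [138 138 138 137 136 135 134 134 134 136 138 136 130 120 110 107 111 121
 129 133 135 137 136 136 135]
0.25 [138 138 139 139 139 138 137 136 135 136 137 136 129 120 111 108 114 125
 133 136 137 138 138 137 137]
0.4 [139 138 138 138 138 138 138 137 136 137 138 135 129 120 111 110 116 126
 134 137 138 138 138 138 138]
0.55 [140 139 138 137 137 136 136 137 137 137 138 135 128 119 111 108 114 125
 134 137 138 139 139 139 139]
0.7 [138 138 138 137 136 135 135 134 134 135 137 135 128 119 110 108 115 126
 133 136 138 139 139 139 139]
0.85 [136 137 137 137 137 136 135 134 134 137 138 135 128 118 110 109 115 125
 133 135 137 138 139 139 139]
0.95 [135 136 136 136 137 136 135 134 133 133 134 131 127 121 116 117 122 129
 133 135 135 136 136 137 137]
```

```bash
python3 go.py 540.4 -164.8 42.5 13.2; python3 -m crank '[[[-4,0,5,-0.7,255],[-1,0,10,0,255],[0,0,10,0,255],[0,0,0,0,255]]]'; python3 go.py 540.4 -164.8 42.5 13.2
```

```text
t 7.22 p [ 542.07 -161.41   72.38] yhead 12.47 tilt [ 0.17 -0.53] F [-0.34  0.58 -1.64] T [-0.059 -0.053  0.002] w 14.85 j6 1.07
tool shift [-2.66 -2.39 29.9 ]
turn -0.73
clock: 7.72
eef_pos: [0.5447, -0.1691, 0.0453]
tool_rot: [0.623, 0.783, -0.003, 0.005]
ft_force: [0.2, 0.2, -1.6]
grip_width: 0.0149
t 7.72 p [ 544.71 -169.09   45.32] yhead 12.99 tilt [ 0.24 -0.58] F [ 0.2   0.16 -1.57] T [-0.03   0.012  0.003] w 14.87 j6 1.05
tool shift [ 5.18 -3.24  2.76]
turn -0.21
```

```bash
python3 -m crank '[[[3,-3,2.5,-0.2,255],[2,0,0,0,255],[0,0,0,0,255]]]'; python3 - <<'E'
from workcell import bot
from go import rep
import pickle
rep()
for n in("scene","top"):
    rep(); c=bot.camera(n); pickle.dump(c,open(n+"3.pkl","wb"))
rep([540.4,-164.8,42.5],13.2)
E
```

```text
clock: 8.1
eef_pos: [0.5404, -0.1645, 0.0426]
tool_rot: [0.621, 0.784, -0.003, 0.005]
ft_force: [1.0, 0.3, -1.7]
grip_width: 0.0149
t 8.1 p [ 540.39 -164.53   42.62] yhead 13.2 tilt [ 0.23 -0.57] F [ 1.05  0.25 -1.72] T [-0.087 -0.028 -0.009] w 14.9 j6 1.05
t 8.1 p [ 540.39 -164.53   42.62] yhead 13.2 tilt [ 0.23 -0.57] F [ 1.05  0.25 -1.72] T [-0.087 -0.028 -0.009] w 14.9 j6 1.05
t 8.15 p [ 540.35 -164.58   42.62] yhead 13.2 tilt [ 0.23 -0.57] F [ 0.32  0.5  -2.25] T [-0.085 -0.081  0.013] w 15.09 j6 1.05
t 8.2 p [ 540.45 -164.68   42.66] yhead 13.2 tilt [ 0.23 -0.57] F [-0.08  0.25 -1.99] T [-0.092  0.005 -0.058] w 14.96 j6 1.05
tool shift [-0.1  -0.07  0.16]
turn -0.0
```

Steady, exactly on the target. Now I compare the rod and the roller directly in both images.

```bash
python3 - <<'E'
from prof import *
ov('3',(540.4,-164.6,42.64),13.2)
a=np.radians(13.2);yh=np.array([-np.sin(a),np.cos(a),0]);C=np.array([.5404,-.1646,.04264+.0177])
for n in("top","scene"):
    c=load(n+"3.pkl"); A,B=proj(c,C+yh*.047)[0],proj(c,C+yh*.1475)[0]
    prof("3",n,A,B)
    print("px per mm along axle-x, z:",[ (proj(c,C+d)[0]-proj(c,C)[0]).round(3) for d in (np.array([np.cos(a),np.sin(a),0])/1000,np.array([0,0,.001]))])
t,s=load("top3.pkl"),load("scene3.pkl")
for cs in([t],[s],[t,s]): fit(cs,cyl(.028,-.03,.03),.06,(.5,.02,.23))
E
```

```text
scene 235 158 [254.70407345 181.57849138] [287.60227363 191.09704076]
top 263 199 [325.00725127 223.7049617 ] [286.8185793  231.30627837]
top off(+down) [-6.  -5.5 -5.  -4.5 -4.  -3.5 -3.  -2.5 -2.  -1.5 -1.  -0.5  0.   0.5
  1.   1.5  2.   2.5  3.   3.5  4.   4.5  5.   5.5  6. ]
0.1 [121 120 118 114 109 104 100  99 102 106 110 112 112 111 111 113 115 118
 120 121 122 123 124 124 123]
0.25 [122 121 119 114 109 103 100  99 102 106 110 112 113 112 112 114 117 120
 122 123 122 122 123 123 123]
0.4 [ 97  96  95  94  93  92  93  96 102 107 110 111 110 107 104 102 102 104
 106 109 112 115 118 120 122]
0.55 [ 86  85  85  86  86  87  90  94 100 106 109 111 109 105  99  93  89  87
  86  86  87  88  90  93  97]
0.7 [ 85  85  85  85  86  87  91  95 101 107 110 112 110 106 100  94  90  88
  86  85  86  85  85  85  86]
0.85 [ 86  86  85  84  85  86  89  93  98 103 107 108 107 103  97  92  88  86
  85  85  85  85  85  85  85]
0.95 [86 86 86 85 85 85 85 86 88 91 93 94 93 92 89 86 85 84 84 84 85 85 85 86
 86]
px per mm along axle-x, z: [array([-0.088, -0.374]), array([ 0.057, -0.069])]
scene off(+do
[... 413 characters left out ...]
10 114 124
 132 136 137 137 138 139 139]
0.55 [136 136 136 137 137 137 137 137 136 136 138 137 131 122 114 110 115 125
 133 136 137 138 138 138 139]
0.7 [136 136 136 137 137 137 137 136 135 136 138 137 131 122 114 111 118 127
 134 137 137 137 137 137 138]
0.85 [137 137 136 136 136 136 135 134 132 130 130 128 123 116 110 109 114 125
 134 137 137 137 137 137 137]
0.95 [135 135 134 133 133 132 131 129 124 117 111 107 104 103 102 105 112 121
 129 133 134 133 132 133 133]
px per mm along axle-x, z: [array([-0.158,  0.209]), array([-0.019, -0.268])]
p [499.43  19.1 ] yaw 13.38 n 121 med|res|px 0.27
p [498.78  19.73] yaw 13.2 n 110 med|res|px 0.171
p [499.24  19.19] yaw 13.24 n 237 med|res|px 0.261
```

View pics/ov3_scene.png

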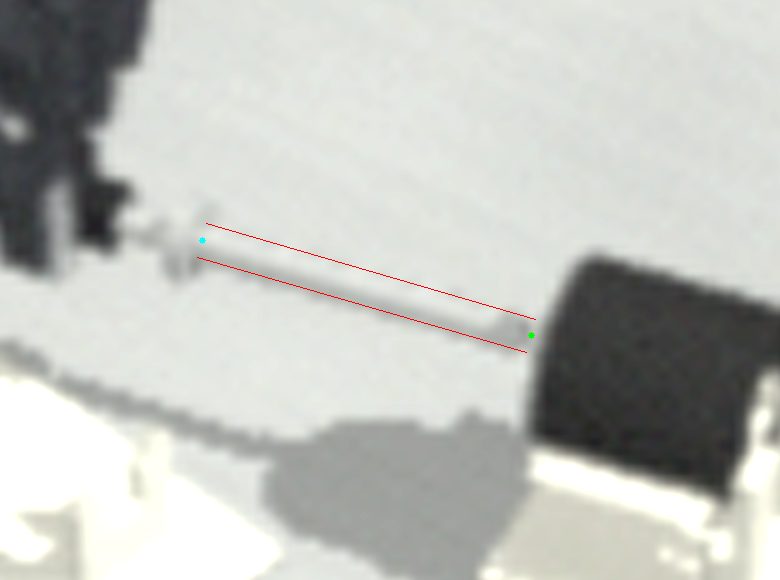

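View pics/ov3_top.png

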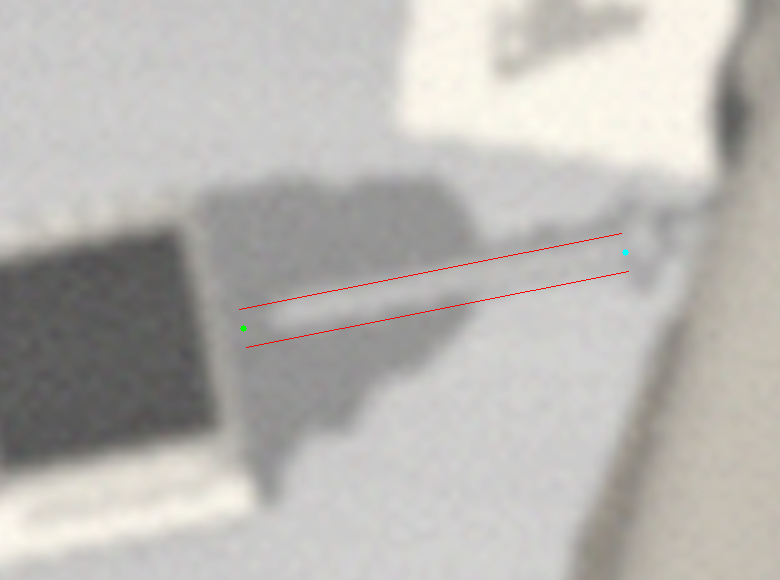

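```bash
python3 - <<'E'
from fit import *
p=np.array([.49924,.01919,np.radians(13.24)])
for n in("top","scene"):
    c=load(n+"3.pkl"); P=pose(p,cyl(.028,-.03,.03),.06)
    pts,ns,off,w=edges(c,P,1,2.5)
    A=proj(c,pose(p,np.array([[0,-.03,0],[0,.03,0]]),.06)); d=(A[1]-A[0])/np.linalg.norm(A[1]-A[0]); nn=np.array([-d[1],d[0]]); nn*=np.sign(nn[1])
    for nm,m in(("upper",ns@nn<-.97),("lower",ns@nn>.97),("-y end",ns@d<-.9),("+y end",ns@d>.9)):
        m=m&(w>8); print(n,nm,m.sum(),"outward off med",np.median(off[m]).round(2),"iqr",np.percentile(off[m],[25,75]).round(2))
E
```

```text
top upper 33 outward off med -0.18 iqr [-0.25 -0.01]
top lower 33 outward off med -0.26 iqr [-0.45 -0.21]
top -y end 29 outward off med -0.26 iqr [-0.33 -0.21]
top +y end 28 outward off med -0.48 iqr [-0.7  -0.27]
scene upper 31 outward off med -0.02 iqr [-0.16  0.13]
scene lower 31 outward off med -0.21 iqr [-0.28 -0.13]
scene -y end 20 outward off med -0.32 iqr [-0.42 -0.29]
scene +y end 22 outward off med -0.52 iqr [-1.85 -0.36]
```

```bash
python3 - <<'E'
from prof import *
a=np.radians(-6.07);yh=np.array([-np.sin(a),np.cos(a),0]);C=np.array([.58657,-.21815,.030])
for n in("top","scene"):
    c=load(n+"0.pkl"); A,B=proj(c,C+yh*.047)[0],proj(c,C+yh*.1475)[0]
    print(A,B); prof("0",n,A,B)
E
```

```text
[343.68082708 203.5147524 ] [306.54180602 198.52118541]
top off(+down) [-6.  -5.5 -5.  -4.5 -4.  -3.5 -3.  -2.5 -2.  -1.5 -1.  -0.5  0.   0.5
  1.   1.5  2.   2.5  3.   3.5  4.   4.5  5.   5.5  6. ]
0.1 [143 139 133 125 117 110 106 104 105 108 112 115 118 120 124 129 135 140
 145 147 148 148 149 148 148]
0.25 [144 140 133 125 117 110 106 105 106 110 114 116 119 121 125 131 137 143
 146 148 149 149 149 149 149]
0.4 [144 139 132 124 116 110 106 105 107 111 114 117 119 122 127 133 139 144
 147 149 149 148 148 149 149]
0.55 [126 125 122 118 112 108 106 106 108 111 113 115 114 115 117 121 128 133
 139 143 146 148 149 149 149]
0.7 [115 115 113 111 109 106 105 106 108 111 114 114 112 109 107 108 110 113
 117 121 125 129 133 135 139]
0.85 [140 140 137 134 129 122 117 114 113 114 116 117 119 121 123 127 131 134
 137 138 138 137 135 135 136]
0.95 [148 148 147 144 141 136 131 127 124 124 124 125 127 129 134 139 143 146
 148 148 148 148 147 148 148]
[226.92099289 193.8680895 ] [252.0970432  210.68362611]
scene off(+down) [-6.  -5.5 -5.  -4.5 -4.  -3.5 -3.  -2.5 -2.  -1.5 -1.  -0.5  0.   0.5
  1.   1.5  2.   2.5  3.   3.5  4.   4.5  5.   5.5  6. ]
0.1 [140 145 154 164 171 170 165 158 151 144 137 130 122 114 111 117 130 146
 157 166 171 173 172 169 159]
0.25 [139 144 153 166 175 179 178 174 166 154 142 133 125 118 117 127 146 165
 176 179 180 180 180 177 169]
0.4 [139 143 153 166 175 179 178 174 166 155 143 134 126 117 113 119 136 157
 172 178 180 181 180 178 172]
0.55 [138 142 151 164 175 178 178 174 165 154 144 136 129 123 121 127 143 160
 172 176 178 177 172 165 155]
0.7 [139 141 148 158 166 169 168 164 160 152 144 139 137 140 145 150 153 154
 153 151 147 142 134 129 125]
0.85 [144 146 150 155 159 159 154 149 144 140 137 134 129 122 115 110 111 118
 127 135 137 138 139 141 143]
0.95 [136 140 147 158 168 173 172 170 165 158 150 143 136 129 125 124 129 140
 152 160 163 163 163 164 167]
```

```bash
python3 -m crank '[[[0,1.5,-0.6,0,255],[0,0,0,0,255]]]'; python3 go.py 541.9 -164.3 43.2 13.2
```

```text
clock: 8.45
eef_pos: [0.5424, -0.1644, 0.0438]
tool_rot: [0.621, 0.784, -0.002, 0.005]
ft_force: [-0.4, 0.4, -1.7]
grip_width: 0.0154
t 8.45 p [ 542.44 -164.38   43.76] yhead 13.2 tilt [ 0.29 -0.59] F [-0.37  0.41 -1.66] T [-0.09  -0.007  0.011] w 15.37 j6 1.05
tool shift [ 0.21 -0.51  0.56]
turn 0.0
```

```bash
python3 -m crank '[[[3,-0.5,0.5,0,255],[4,0,0,0,255],[0,0,0,0,255]]]'; python3 - <<'E'
from workcell import bot
from go import rep
import pickle
for n in("scene","top"):
    rep(); c=bot.camera(n); pickle.dump(c,open(n+"4.pkl","wb"))
rep([541.9-.2284*8,-164.3+.9736*8,43.2],13.2)
from ov import *
o=bot.get_obs()["eef_pos"]*1000
ov('4',o,13.2)
E
```

```text
clock: 8.82
eef_pos: [0.5402, -0.1572, 0.0432]
tool_rot: [0.621, 0.784, -0.002, 0.005]
ft_force: [-1.0, 0.3, -1.7]
grip_width: 0.0149
t 8.82 p [ 540.19 -157.15   43.15] yhead 13.2 tilt [ 0.29 -0.58] F [-0.99  0.35 -1.68] T [-0.1   -0.031 -0.032] w 14.85 j6 1.06
t 8.88 p [ 540.28 -157.31   43.21] yhead 13.2 tilt [ 0.3  -0.59] F [-0.11 -0.41 -1.36] T [-0.071  0.013 -0.015] w 15.03 j6 1.06
t 8.93 p [ 540.35 -157.45   43.21] yhead 13.19 tilt [ 0.3 -0.6] F [ 0.06  0.13 -1.75] T [-0.052 -0.022 -0.013] w 14.9 j6 1.06
tool shift [ 0.98 -0.05 -0.  ]
turn -0.01
scene 237 159 [256.69854463 182.41145165] [289.72153451 191.97139409]
top 260 199 [322.25528901 223.60101611] [284.03892872 231.20558108]
```

View pics/ov4_scene.png

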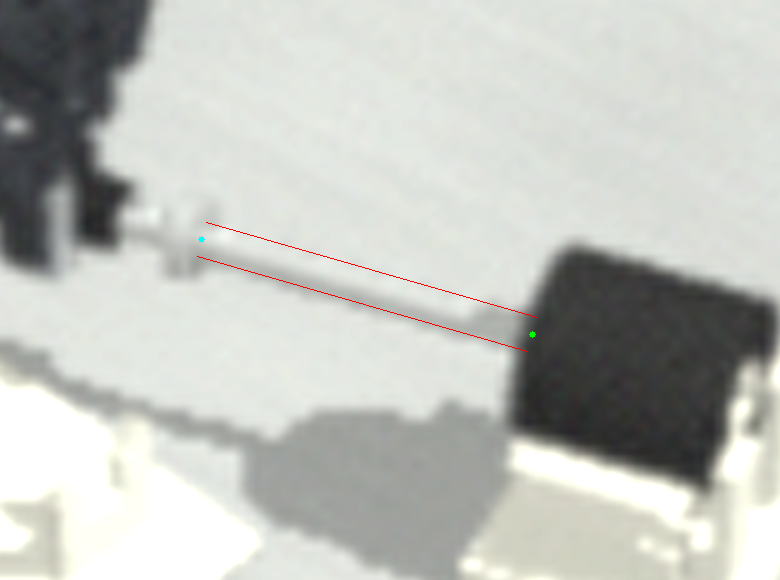

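View pics/ov4_top.png

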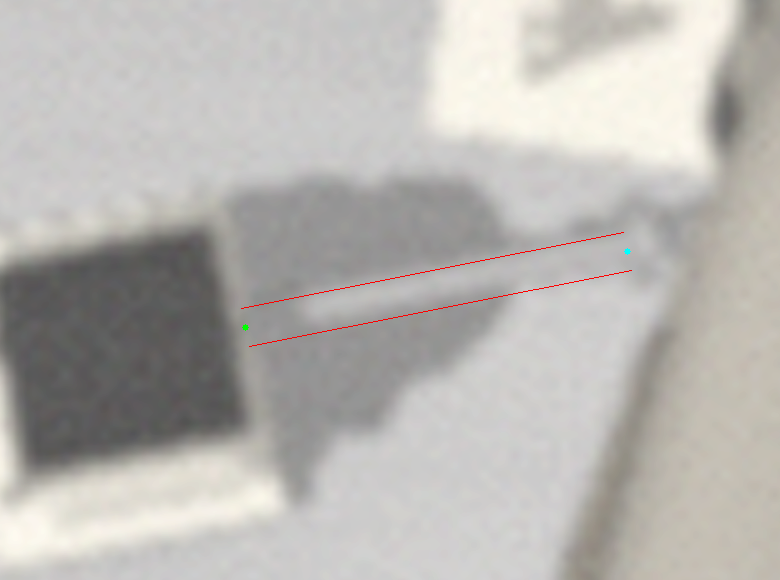

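The tip is now at the roller face (scene 290,192) and lined up in both views. I'll advance slowly and watch the force.

```bash
for i in 1; do python3 -m crank '[[[4,0,0,0,255],[4,0,0,0,255]]]'; python3 go.py 536.5 -141.3 43.2 13.2;  done
```

```text
clock: 9.18
eef_pos: [0.5385, -0.1495, 0.0431]
tool_rot: [0.621, 0.783, -0.002, 0.005]
ft_force: [-0.1, -0.9, -1.7]
grip_width: 0.015
t 9.18 p [ 538.52 -149.49   43.11] yhead 13.16 tilt [ 0.31 -0.6 ] F [-0.12 -0.91 -1.67] T [-0.061 -0.023 -0.003] w 14.96 j6 1.08
tool shift [ 8.43 -0.1  -0.19]
turn -0.04
```

```bash
python3 -m crank '[[[4,0,0,0,255],[4,0,0,0,255]]]'; python3 go.py 536.5 -141.3 43.2 13.2
```

```text
clock: 9.43
eef_pos: [0.5365, -0.141, 0.043]
tool_rot: [0.621, 0.783, -0.002, 0.005]
ft_force: [0.9, 0.2, -1.8]
grip_width: 0.0152
t 9.43 p [ 536.5  -141.03   43.01] yhead 13.16 tilt [ 0.31 -0.59] F [ 0.94  0.23 -1.8 ] T [-0.039 -0.039 -0.013] w 15.17 j6 1.09
tool shift [-0.27 -0.06 -0.18]
turn -0.04
```

```bash
python3 -m crank '[[[5,0,0,0,255],[5,0,0,0,255],[5,0,0,0,255]]]'; python3 go.py 532.9 -125.8 43.2 13.2
```

```text
clock: 9.8
eef_pos: [0.5328, -0.1253, 0.0429]
tool_rot: [0.621, 0.784, -0.002, 0.005]
ft_force: [-0.7, 0.1, -0.6]
grip_width: 0.0145
t 9.8 p [ 532.83 -125.29   42.85] yhead 13.18 tilt [ 0.31 -0.59] F [-0.66  0.06 -0.63] T [-0.048 -0.031 -0.007] w 14.54 j6 1.11
tool shift [-0.52 -0.05 -0.34]
turn -0.02
```

```bash
python3 -m crank '[[[5,0,0,0,255],[5,0,0,0,255],[5,0,0,0,255]]]'; python3 go.py 529.5 -111.2 43.2 13.2
```

```text
clock: 10.18
eef_pos: [0.5292, -0.1096, 0.0427]
tool_rot: [0.621, 0.784, -0.002, 0.005]
ft_force: [-0.1, 0.5, -1.1]
grip_width: 0.0147
t 10.18 p [ 529.19 -109.56   42.72] yhead 13.18 tilt [ 0.31 -0.59] F [-0.12  0.46 -1.13] T [-0.083 -0.016  0.011] w 14.7 j6 1.14
tool shift [-1.68 -0.07 -0.46]
turn -0.02
```

```bash
python3 -m crank '[[[6,0,-0.4,0,255],[6,0,0,0,255],[6,0,0,0,255],[6,0,0,0,255]]]'; python3 go.py 516.8 -55.8 43.2 13.2; python3 - <<'E'
from workcell import bot
import cv2
c=bot.camera("scene"); cv2.imwrite("pics/ins.png",cv2.resize(c["img"][150:230,220:330],None,fx=7,fy=7,interpolation=2))
E
```

```text
clock: 10.68
eef_pos: [0.5233, -0.0846, 0.0429]
tool_rot: [0.621, 0.784, -0.002, 0.005]
ft_force: [0.0, 0.9, -2.8]
grip_width: 0.0149
t 10.68 p [523.33 -84.56  42.9 ] yhead 13.18 tilt [ 0.32 -0.58] F [ 0.01  0.87 -2.82] T [-0.09   0.009 -0.02 ] w 14.94 j6 1.19
tool shift [29.49  0.2  -0.63]
turn -0.02
```

View pics/ins.png

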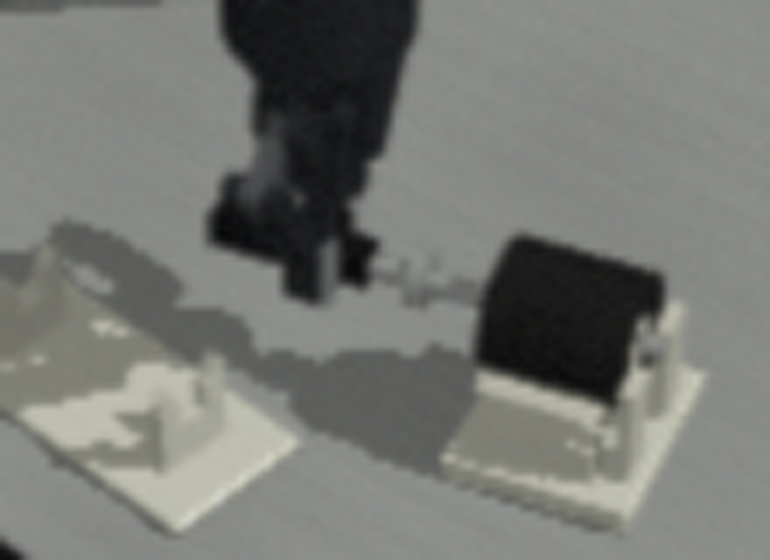

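The rod runs through the bore. Its tip shows in the end-stop gap at about (313,199), and the collar at (280,190) is still clear of the roller. I'll push on gently until contact.

```bash
python3 -m crank '[[[6,0,0,0,255],[6,0,0,0,255],[5,0,0,0,255],[4,0,0,0,255]]]'; python3 go.py 516.8 -55.8 43.2 13.2
```

```text
clock: 11.22
eef_pos: [0.5179, -0.0621, 0.0426]
tool_rot: [0.621, 0.784, -0.002, 0.005]
ft_force: [0.1, 1.1, -1.3]
grip_width: 0.0151
t 11.22 p [517.95 -62.06  42.63] yhead 13.21 tilt [ 0.3  -0.55] F [ 0.11  1.13 -1.31] T [-0.155 -0.029  0.034] w 15.13 j6 1.23
tool shift [ 6.35  0.32 -0.64]
turn 0.01
```

```bash
python3 -m crank '[[[3,0,0,0,255],[2,0,0,0,255]]]'; python3 go.py 516.8 -55.8 43.2 13.2
```

```text
clock: 11.48
eef_pos: [0.5167, -0.0567, 0.0426]
tool_rot: [0.621, 0.784, -0.002, 0.005]
ft_force: [-0.4, -0.5, -2.0]
grip_width: 0.0151
t 11.47 p [516.75 -56.7   42.6 ] yhead 13.23 tilt [ 0.3  -0.55] F [-0.35 -0.52 -1.98] T [-0.105 -0.019  0.015] w 15.15 j6 1.24
tool shift [ 0.86  0.26 -0.6 ]
turn 0.03
```

```bash
python3 -m crank '[[[2,0,0,0,255]]]'; python3 -m crank '[[[1.5,0,0,0,255]]]' ; python3 go.py 516.8 -55.8 43.2 13.2
```

```text
clock: 11.6
eef_pos: [0.5165, -0.0552, 0.0427]
tool_rot: [0.621, 0.784, -0.002, 0.006]
ft_force: [-0.3, -2.5, -0.5]
grip_width: 0.0147
clock: 11.72
eef_pos: [0.5164, -0.0545, 0.0429]
tool_rot: [0.621, 0.784, -0.003, 0.006]
ft_force: [-0.4, -4.2, -0.5]
grip_width: 0.0148
t 11.72 p [516.41 -54.52  42.89] yhead 13.18 tilt [ 0.36 -0.73] F [-0.44 -4.24 -0.48] T [-0.986 -0.012  0.061] w 14.83 j6 1.24
tool shift [-1.33  0.09 -0.29]
turn -0.02
```

```bash
python3 -m crank '[[[1.5,0,0,0,255]]]'; python3 -m crank '[[[1.5,0,0,0,255]]]' ; python3 - <<'E'
from workcell import bot
from go import rep
import cv2,pickle
rep()
for n in("scene","top"):
    c=bot.camera(n); pickle.dump(c,open(n+"5.pkl","wb")); a=c["img"][150:230,230:335] if n=="scene" else c["img"][200:270,240:330]
    cv2.imwrite(f"pics/seat_{n}.png",cv2.resize(a,None,fx=7,fy=7,interpolation=2))
rep()
E
```

```text
clock: 11.85
eef_pos: [0.5163, -0.0545, 0.0431]
tool_rot: [0.622, 0.783, -0.004, 0.008]
ft_force: [0.2, -5.7, -0.3]
grip_width: 0.015
clock: 11.98
eef_pos: [0.5163, -0.0546, 0.0433]
tool_rot: [0.622, 0.783, -0.005, 0.009]
ft_force: [0.1, -6.4, -0.8]
grip_width: 0.0148
t 11.97 p [516.25 -54.61  43.26] yhead 13.05 tilt [ 0.42 -1.1 ] F [ 0.08 -6.4  -0.76] T [-1.19  -0.016  0.014] w 14.83 j6 1.25
t 12.07 p [516.26 -54.58  43.31] yhead 13.05 tilt [ 0.43 -1.1 ] F [ 0.42 -5.21  0.06] T [-1.142 -0.016  0.04 ] w 14.97 j6 1.25
```

View pics/seat_scene.png

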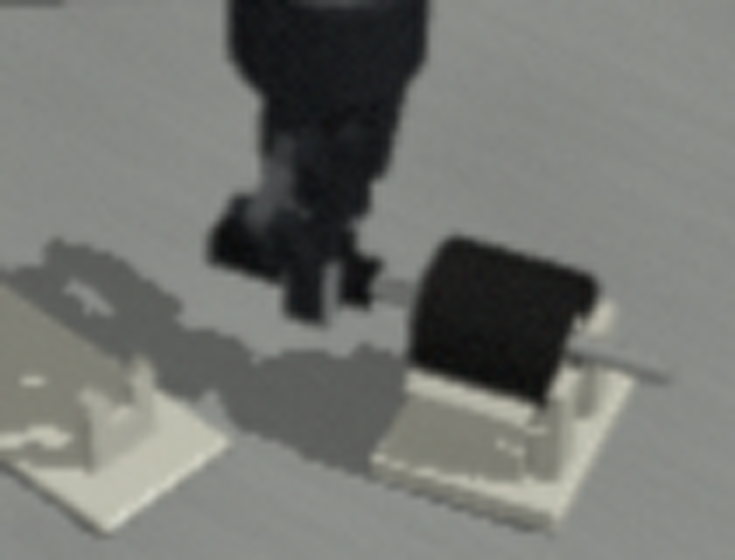

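View pics/seat_top.png

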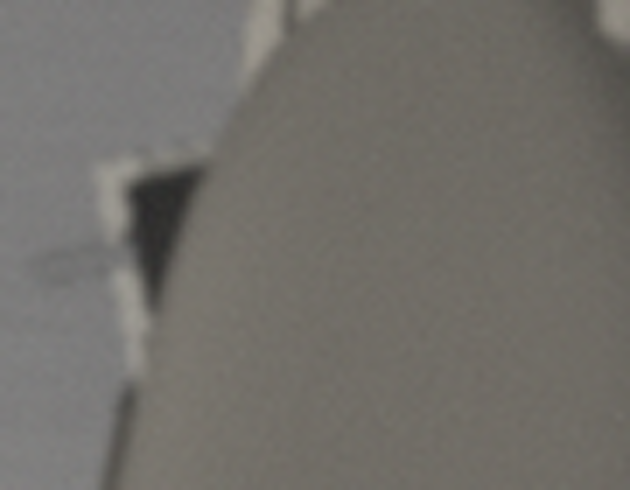

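Seated: the collar sits flush on the roller face (scene ~(289,192)), about 100 mm of advance in total, with a firm stop at 5–6 N. I'll ease off slightly and lift.

```bash
python3 -m crank '[[[-0.4,0,-2,0,255],[0,0,-4,0,255],[-0.1,0,-6,0,255]]]'; python3 go.py; python3 -m crank '[[[-0.2,0,-10,0,255],[-0.2,0,-10,0,255],[-0.2,0,-10,0,255]]]'; python3 go.py
```

```text
clock: 12.45
eef_pos: [0.5151, -0.0546, 0.0547]
tool_rot: [0.622, 0.783, -0.006, 0.008]
ft_force: [0.6, -1.7, -3.7]
grip_width: 0.0148
t 12.45 p [515.09 -54.63  54.71] yhead 13.03 tilt [ 0.27 -1.05] F [ 0.62 -1.72 -3.68] T [-0.501 -0.154 -0.058] w 14.84 j6 1.25
clock: 12.82
eef_pos: [0.5148, -0.0537, 0.0867]
tool_rot: [0.622, 0.783, -0.005, 0.007]
ft_force: [-1.0, 0.3, -2.4]
grip_width: 0.0148
t 12.82 p [514.77 -53.72  86.71] yhead 13.08 tilt [ 0.23 -0.95] F [-0.96  0.33 -2.43] T [-0.196 -0.06  -0.024] w 14.85 j6 1.25
```

```bash
python3 -m crank '[[[0,0,-15,0,255],[0,0,-22,0,255],[0,0,-22,0,255],[0,0,-15,0,255],[0,0,-1,0,255]]]'; python3 - <<'E'
from workcell import bot
from go import rep
import cv2,pickle
rep()
for n in("scene","top"):
    c=bot.camera(n); pickle.dump(c,open(n+"6.pkl","wb")); a=c["img"][120:220,230:370] if n=="scene" else c["img"][190:270,200:330]
    cv2.imwrite(f"pics/carry_{n}.png",cv2.resize(a,None,fx=5.5,fy=5.5,interpolation=2))
rep()
E
```

```text
clock: 13.45
eef_pos: [0.5149, -0.0511, 0.1681]
tool_rot: [0.621, 0.783, -0.003, 0.008]
ft_force: [0.1, 0.5, -2.8]
grip_width: 0.0146
t 13.45 p [514.94 -51.09 168.09] yhead 13.15 tilt [ 0.46 -0.81] F [ 0.14  0.46 -2.84] T [-0.166 -0.119 -0.022] w 14.64 j6 1.25
t 13.55 p [514.02 -51.12 166.59] yhead 13.15 tilt [ 0.3  -0.81] F [ 0.71  0.09 -2.83] T [-0.187 -0.046  0.048] w 15.14 j6 1.25
```

View pics/carry_scene.png

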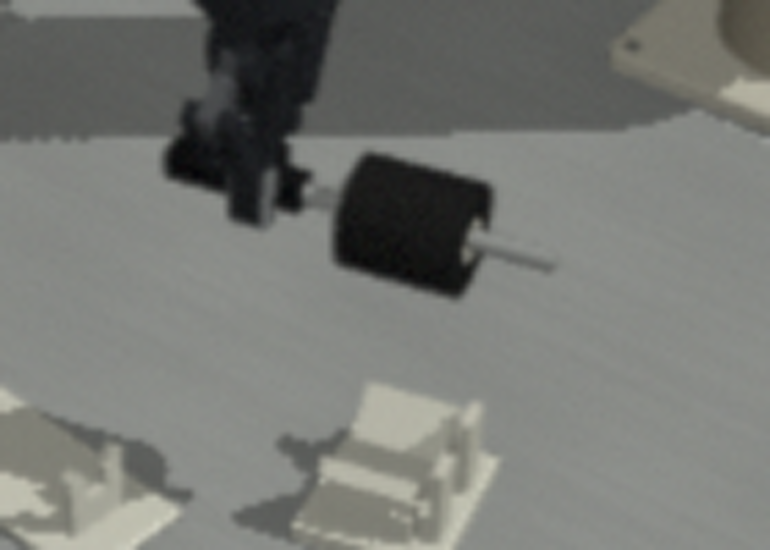

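View pics/carry_top.png

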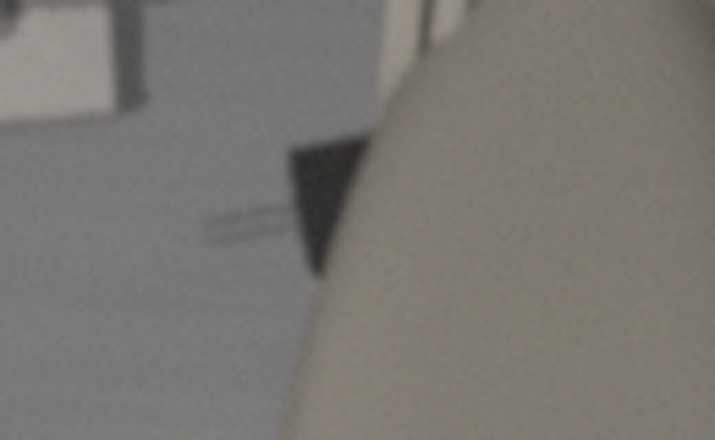

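```bash
python3 - <<'E'
from fit import *
np.set_printoptions(precision=1,suppress=True,linewidth=150)
o=np.array([.613,.253]);a=np.radians(6.8)
Rm=np.array([[np.cos(a),-np.sin(a)],[np.sin(a),np.cos(a)]])
for n in("top","scene"):
    c=load(n+"0.pkl");W=cloud(c).reshape(-1,3)
    uv=np.indices((420,560)).reshape(2,-1).T[:,::-1]
    L=np.c_[(W[:,:2]-o)@Rm,W[:,2]]*1000
    for y0,y1 in((-60,-30),(35,65)):
        m=(abs(L[:,0])<45)&(L[:,1]>y0)&(L[:,1]<y1)&(L[:,2]>90)&(L[:,2]<140)
        print(n,y0,m.sum(),"x:",np.percentile(L[m,0],[2,25,50,75,98]),"y",np.percentile(L[m,1],[5,50,95]),"z",np.percentile(L[m,2],[5,50,98]))
        if n=="top":
            i=np.argsort(L[m,0]); print(np.c_[L[m][i],uv[m][i]].round(0).astype(int)[::2].tolist())
E
```

```text
top -60 73 x: [-21.8 -17.2  -0.4   6.2  14.1] y [-50.1 -48.6 -44. ] z [ 92.3 112.4 131. ]
[[-23, -51, 129, 198, 188], [-22, -46, 108, 198, 190], [-21, -47, 114, 198, 189], [-20, -50, 102, 200, 190], [-20, -47, 102, 199, 190], [-20, -50, 90, 201, 191], [-20, -45, 91, 199, 191], [-18, -50, 112, 199, 188], [-18, -50, 101, 200, 189], [-17, -48, 129, 197, 186], [-16, -50, 113, 199, 187], [-13, -50, 113, 199, 186], [-13, -49, 121, 198, 185], [-12, -50, 100, 200, 187], [-8, -48, 104, 199, 185], [-7, -47, 109, 198, 184], [-4, -49, 108, 199, 183], [-3, -46, 106, 198, 183], [0, -46, 106, 198, 182], [0, -44, 106, 197, 182], [2, -50, 98, 200, 182], [2, -47, 106, 198, 181], [3, -45, 123, 196, 179], [3, -44, 104, 197, 181], [4, -47, 119, 197, 179], [4, -50, 98, 200, 181], [6, -45, 121, 196, 178], [6, -49, 119, 198, 178], [8, -50, 95, 200, 180], [8, -50, 121, 198, 177], [9, -49, 128, 197, 176], [10, -50, 107, 199, 178], [10, -45, 132, 195, 175], [11, -47, 130, 196, 175], [13, -50, 131, 197, 174], [14, -49, 92, 200, 178], [15, -44, 125, 195, 174]]
top 35 86 x: [-21.7 -16.1  -2.9   5.8  13.9] y [44.5
[... 586 characters left out ...]
, 161, 186], [-3, 45, 96, 163, 187], [0, 47, 107, 161, 185], [0, 50, 105, 160, 185], [2, 49, 108, 160, 184], [3, 47, 106, 161, 184], [3, 47, 122, 159, 182], [3, 49, 113, 159, 183], [4, 50, 121, 158, 182], [5, 44, 106, 162, 183], [6, 45, 95, 163, 184], [6, 44, 121, 160, 181], [8, 46, 124, 159, 180], [8, 45, 113, 161, 181], [9, 49, 122, 158, 180], [9, 45, 119, 160, 180], [10, 44, 98, 163, 182], [10, 50, 126, 157, 179], [12, 47, 129, 158, 178], [12, 45, 128, 159, 178], [12, 46, 117, 160, 179], [14, 47, 128, 158, 177]]
scene -60 95 x: [-20.5 -13.   -1.8  12.6  16.1] y [-50.4 -46.2 -44.6] z [ 92.3 111.1 128.9]
scene 35 85 x: [-19.9 -11.4   2.   13.6  16.3] y [44.3 48.2 50.2] z [ 93.2 113.8 129.3]
```

```bash
python3 go.py 619.4 173.8 168 6.8; python3 -m crank '[[[15,8,-0.5,3,255],[30,15,-0.5,3,255],[40,19,-0.5,0,255],[40,19,-0.5,0,255],[40,19,-0.5,0,255],[35,19,-0.5,0,255]]]'; python3 go.py 619.4 173.8 168 6.8
```

```text
t 13.55 p [514.02 -51.12 166.59] yhead 13.15 tilt [ 0.3  -0.81] F [ 0.71  0.09 -2.83] T [-0.187 -0.046  0.048] w 15.14 j6 1.25
tool shift [195.02 153.78  -4.02]
turn 6.35
clock: 14.3
eef_pos: [0.5819, 0.1628, 0.1595]
tool_rot: [0.666, 0.746, -0.009, 0.002]
ft_force: [1.4, -1.1, -2.1]
grip_width: 0.0148
t 14.3 p [581.88 162.76 159.52] yhead 6.54 tilt [-0.47 -0.94] F [ 1.42 -1.06 -2.13] T [-0.183 -0.105 -0.017] w 14.75 j6 1.74
tool shift [ 6.56 38.45 -8.96]
turn -0.26
```

```bash
python3 -m crank '[[[1,12,-2,-0.2,255],[2,14,-2,0,255],[2,9,-2,0,255],[0,1,-1,0,255]]]'; python3 go.py 619.4 173.8 160 6.8
```

```text
clock: 14.8
eef_pos: [0.6152, 0.176, 0.1595]
tool_rot: [0.662, 0.749, -0.013, -0.001]
ft_force: [-0.4, -0.6, -3.2]
grip_width: 0.015
t 14.8 p [615.21 176.01 159.52] yhead 7.09 tilt [-1.08 -1.06] F [-0.43 -0.56 -3.18] T [-0.222  0.004  0.014] w 14.97 j6 1.73
tool shift [-2.72  3.87 -0.52]
turn 0.29
```

```bash
python3 -m crank '[[[-2.5,4,-0.5,0.3,255],[0,0.5,-0.5,0,255],[0,0,-0.5,0,255]]]'; python3 - <<'E'
from workcell import bot
from go import rep
import pickle
for n in("scene","top"):
    rep(); c=bot.camera(n); pickle.dump(c,open(n+"7.pkl","wb"))
rep([619.4,173.8,160],6.8)
from ov import *
ob=bot.get_obs()["eef_pos"]*1000
ov('7',ob,6.8,o=(.6103,.2503,np.radians(6.8)),k=9)
E
```

```text
clock: 15.18
eef_pos: [0.6193, 0.1729, 0.1606]
tool_rot: [0.664, 0.747, -0.014, -0.001]
ft_force: [-0.5, -0.3, -2.6]
grip_width: 0.0148
t 15.18 p [619.32 172.85 160.64] yhead 6.7 tilt [-1.18 -1.1 ] F [-0.47 -0.32 -2.56] T [-0.157 -0.093 -0.03 ] w 14.84 j6 1.73
t 15.22 p [619.37 172.85 160.77] yhead 6.7 tilt [-1.17 -1.1 ] F [ 0.71 -0.03 -3.34] T [-0.181 -0.02   0.014] w 15.06 j6 1.73
t 15.28 p [619.38 172.95 160.77] yhead 6.71 tilt [-1.17 -1.1 ] F [-0.18  0.31 -2.32] T [-0.233 -0.1    0.05 ] w 15.14 j6 1.73
tool shift [0.86 0.13 0.76]
turn -0.09
scene 334 201 [347.64588979 220.48356877] [390.08185513 236.89302513]
top 120 148 [185.72915585 175.1561904 ] [142.73765706 178.76646402]
```

View pics/ov7_scene.png

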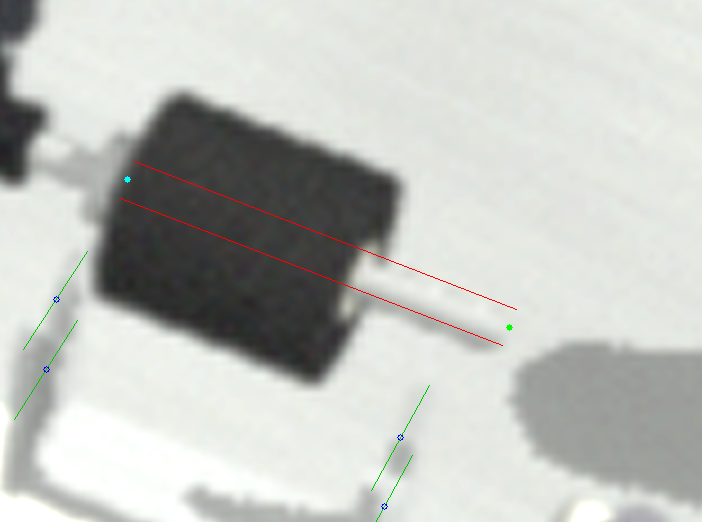

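View pics/ov7_top.png

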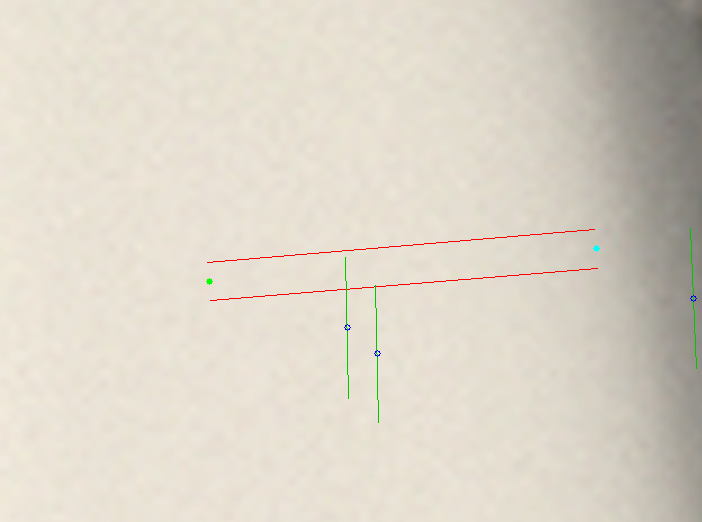

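```bash
python3 -m crank '[[[1,0.3,12,0,255],[0.5,0.3,14,0,255],[0.3,0.3,12,0,255],[0,0,0,0,255]]]'; python3 go.py 619.4 173.8 118 6.8
```

```text
clock: 15.78
eef_pos: [0.6182, 0.174, 0.119]
tool_rot: [0.664, 0.747, -0.015, -0.002]
ft_force: [0.1, -0.6, -2.4]
grip_width: 0.0149
t 15.78 p [618.15 174.02 118.95] yhead 6.72 tilt [-1.29 -1.13] F [ 0.09 -0.62 -2.44] T [-0.153 -0.033 -0.017] w 14.89 j6 1.73
tool shift [-0.35  1.24  0.93]
turn -0.08
```

```bash
python3 -m crank '[[[0,0.9,0,0.1,255],[0,0,-0.2,0,255]]]'; python3 - <<'E'
from workcell import bot
from go import rep
import pickle
rep(); c=bot.camera("scene"); pickle.dump(c,open("scene8.pkl","wb"));pickle.dump(c,open("top8.pkl","wb"))
rep([619.0,173.8,118],6.8)
from ov import *
ob=bot.get_obs()["eef_pos"]*1000
ov('8',ob+[.4,.3,0],6.75,pitch=-.015,o=(.6103,.2503,np.radians(6.8)),k=9)
E
```

```text
clock: 16.02
eef_pos: [0.6193, 0.1742, 0.1192]
tool_rot: [0.665, 0.747, -0.015, -0.002]
ft_force: [-0.2, -0.5, -1.8]
grip_width: 0.0151
t 16.02 p [619.32 174.21 119.23] yhead 6.61 tilt [-1.28 -1.13] F [-0.15 -0.52 -1.81] T [-0.207 -0.075 -0.026] w 15.06 j6 1.74
t 16.07 p [619.43 174.29 119.46] yhead 6.62 tilt [-1.25 -1.12] F [-0.32  0.45 -3.01] T [-0.14  -0.068  0.044] w 14.85 j6 1.74
tool shift [-0.41 -0.44  1.48]
turn -0.18
scene 331 214 [346.22966035 233.6466721 ] [387.3492546  250.50666081]
top 331 214 [346.22966035 233.6466721 ] [387.3492546  250.50666081]
```

View pics/ov8_scene.png

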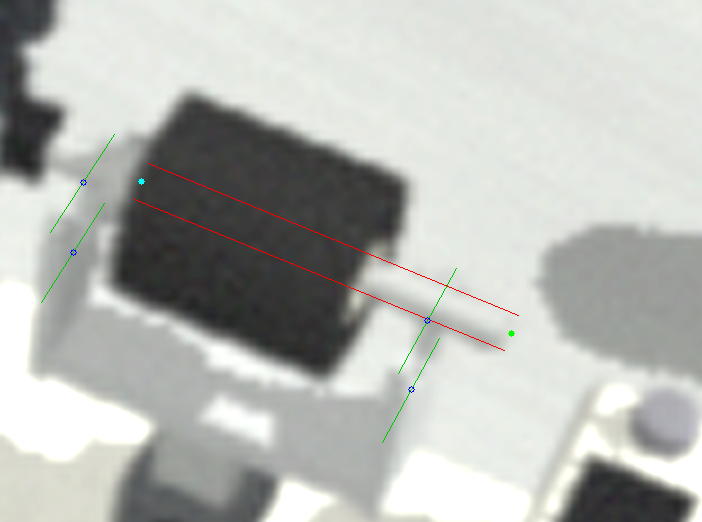

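```bash
python3 -m crank '[[[0,-0.3,5,-0.15,255],[0,0.1,5,0,255],[0,0.1,3,0,255]]]'; python3 go.py 619.0 173.9 100 6.8
```

```text
clock: 16.45
eef_pos: [0.6197, 0.1742, 0.1067]
tool_rot: [0.664, 0.748, -0.014, -0.001]
ft_force: [-0.3, 0.9, -2.9]
grip_width: 0.0151
t 16.45 p [619.69 174.15 106.7 ] yhead 6.77 tilt [-1.14 -1.09] F [-0.35  0.85 -2.94] T [-0.183 -0.072 -0.008] w 15.07 j6 1.73
tool shift [-0.06 -0.56  6.72]
turn -0.03
```

```bash
python3 -m crank '[[[0,-0.7,3,0,255],[0,0,3,0,255]]]'; python3 go.py 619.0 173.9 92.3 6.8; python3 -m crank '[[[0,0,2.5,0,255]]]'; python3 go.py 619.0 173.9 92.3 6.8
```

```text
clock: 16.7
eef_pos: [0.6187, 0.1739, 0.1001]
tool_rot: [0.664, 0.748, -0.014, -0.001]
ft_force: [0.7, 0.5, -3.9]
grip_width: 0.0153
t 16.7 p [618.68 173.9  100.13] yhead 6.77 tilt [-1.16 -1.09] F [ 0.74  0.55 -3.87] T [-0.176 -0.119 -0.073] w 15.33 j6 1.73
tool shift [0.09 0.49 7.82]
turn -0.03
clock: 16.82
eef_pos: [0.6186, 0.1739, 0.0974]
tool_rot: [0.664, 0.748, -0.014, -0.001]
ft_force: [-0.4, 0.1, -3.5]
grip_width: 0.0147
t 16.82 p [618.59 173.86  97.38] yhead 6.77 tilt [-1.16 -1.09] F [-0.39  0.05 -3.52] T [-0.211 -0.051  0.041] w 14.71 j6 1.73
tool shift [0.08 0.53 5.07]
turn -0.03
```

```bash
for z in 1; do python3 -m crank '[[[0,0,2,0,255]]]'; python3 go.py; python3 -m crank '[[[0,0,2,0,255]]]'; python3 go.py; done
```

```text
clock: 16.95
eef_pos: [0.6185, 0.1738, 0.0952]
tool_rot: [0.664, 0.748, -0.014, -0.001]
ft_force: [-0.0, 0.6, -1.9]
grip_width: 0.0146
t 16.95 p [618.53 173.82  95.18] yhead 6.78 tilt [-1.17 -1.09] F [-0.    0.58 -1.93] T [-0.181 -0.027 -0.019] w 14.6 j6 1.73
clock: 17.08
eef_pos: [0.6186, 0.1738, 0.0931]
tool_rot: [0.664, 0.748, -0.014, -0.001]
ft_force: [0.3, 0.1, -2.3]
grip_width: 0.0148
t 17.07 p [618.55 173.8   93.11] yhead 6.77 tilt [-1.16 -1.09] F [ 0.29  0.15 -2.29] T [-0.176 -0.011 -0.003] w 14.79 j6 1.73
```

```bash
python3 -m crank '[[[0,0,1.5,0,255]]]'; python3 go.py; python3 -m crank '[[[0,0,1.5,0,255]]]'; python3 go.py
```

```text
clock: 17.2
eef_pos: [0.6187, 0.1738, 0.0918]
tool_rot: [0.664, 0.748, -0.014, -0.001]
ft_force: [-0.6, -1.4, 0.1]
grip_width: 0.0148
t 17.2 p [618.7  173.79  91.83] yhead 6.77 tilt [-1.14 -1.07] F [-0.63 -1.45  0.07] T [-0.022  0.04   0.089] w 14.78 j6 1.73
clock: 17.32
eef_pos: [0.6189, 0.1738, 0.0914]
tool_rot: [0.664, 0.748, -0.013, -0.001]
ft_force: [-2.7, -2.0, 5.7]
grip_width: 0.0149
t 17.32 p [618.85 173.82  91.43] yhead 6.78 tilt [-1.08 -1.04] F [-2.73 -2.03  5.68] T [-0.119  0.64   0.145] w 14.93 j6 1.73
```

```bash
python3 - <<'E'
from workcell import bot
from go import rep
import pickle
rep(); c=bot.camera("scene"); pickle.dump(c,open("scene9.pkl","wb"));pickle.dump(c,open("top9.pkl","wb"))
rep()
from ov import *
ob=bot.get_obs()["eef_pos"]*1000
ov('9',ob+[.4,.3,0],6.77,pitch=-.01,o=(.6103,.2503,np.radians(6.8)),k=9)
E
```

```text
t 17.32 p [618.85 173.82  91.43] yhead 6.78 tilt [-1.08 -1.04] F [-2.73 -2.03  5.68] T [-0.119  0.64   0.145] w 14.93 j6 1.73
t 17.38 p [618.85 173.79  91.49] yhead 6.78 tilt [-1.08 -1.04] F [-2.63 -0.68  3.91] T [-0.091  0.456  0.083] w 15.04 j6 1.73
scene 330 222 [344.95587218 241.43453918] [385.31910367 258.0712564 ]
top 330 222 [344.95587218 241.43453918] [385.31910367 258.0712564 ]
```

View pics/ov9_scene.png

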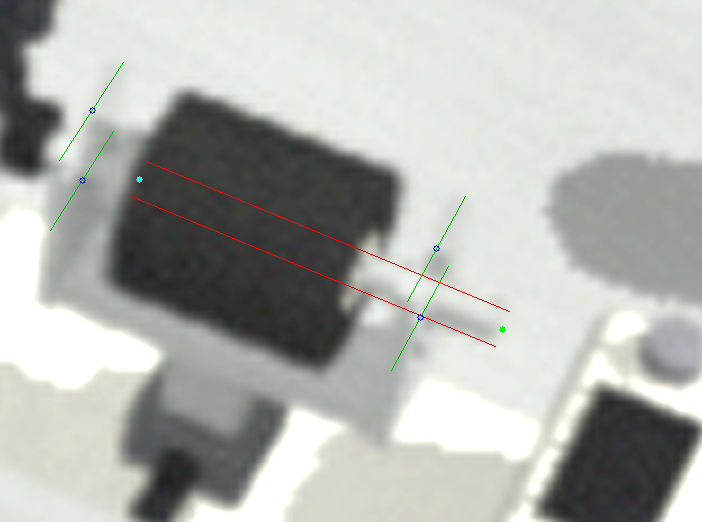

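```bash
python3 -m crank '[[[0,-0.6,0.3,0,255]]]'; python3 go.py; python3 -m crank '[[[0,-0.5,1,0,255]]]'; python3 go.py
```

```text
clock: 17.5
eef_pos: [0.6187, 0.1738, 0.0918]
tool_rot: [0.664, 0.748, -0.012, -0.001]
ft_force: [0.2, -1.0, -0.4]
grip_width: 0.015
t 17.5 p [618.66 173.8   91.78] yhead 6.77 tilt [-1.01 -1.02] F [ 0.24 -1.   -0.37] T [-0.032 -0.066 -0.014] w 15.02 j6 1.73
clock: 17.62
eef_pos: [0.6187, 0.1738, 0.0915]
tool_rot: [0.664, 0.748, -0.012, -0.0]
ft_force: [-0.6, -1.8, 4.0]
grip_width: 0.0151
t 17.62 p [618.74 173.79  91.46] yhead 6.76 tilt [-0.91 -0.99] F [-0.56 -1.84  3.99] T [-0.083  0.192  0.101] w 15.14 j6 1.73
```

```bash
python3 -m crank '[[[0,-0.2,1.5,0,255]]]'; python3 go.py; python3 -m crank '[[[0,0,1,0,255]]]'; python3 go.py
```

```text
clock: 17.75
eef_pos: [0.6189, 0.1738, 0.0912]
tool_rot: [0.664, 0.748, -0.011, 0.0]
ft_force: [-3.7, -1.3, 10.2]
grip_width: 0.0149
t 17.75 p [618.89 173.83  91.23] yhead 6.77 tilt [-0.83 -0.97] F [-3.74 -1.3  10.17] T [-0.135  0.689  0.138] w 14.94 j6 1.73
clock: 17.88
eef_pos: [0.6189, 0.1738, 0.0914]
tool_rot: [0.664, 0.748, -0.011, 0.0]
ft_force: [-3.0, -1.5, 6.2]
grip_width: 0.015
t 17.88 p [618.92 173.83  91.36] yhead 6.77 tilt [-0.78 -0.95] F [-3.04 -1.47  6.17] T [-0.09   0.586  0.135] w 14.95 j6 1.73
```

Firm stop at axis z of about 109 mm, with load shared by both arms at under 13 N. I'll relieve the preload and open gradually.

```bash
python3 -m crank '[[[0,0,0.2,0,255],[0,0,0,0,255]]]'; python3 go.py; python3 -m crank '[[[0,0,0,0,225],[0,0,0,0,215],[0,0,0,0,208],[0,0,0,0,202],[0,0,0,0,196],[0,0,0,0,190]]]'; python3 go.py
```

```text
clock: 18.12
eef_pos: [0.6188, 0.1738, 0.0916]
tool_rot: [0.664, 0.748, -0.011, 0.0]
ft_force: [-1.3, -1.1, 1.5]
grip_width: 0.0149
t 18.12 p [618.83 173.85  91.58] yhead 6.77 tilt [-0.77 -0.94] F [-1.29 -1.09  1.5 ] T [-0.081  0.178  0.032] w 14.93 j6 1.73
clock: 18.88
eef_pos: [0.619, 0.1743, 0.0902]
tool_rot: [0.664, 0.748, -0.011, 0.0]
ft_force: [-0.6, 0.3, -0.3]
grip_width: 0.0218
t 18.88 p [619.01 174.26  90.2 ] yhead 6.78 tilt [-0.8  -0.93] F [-0.57  0.25 -0.31] T [-0.032  0.028  0.015] w 21.75 j6 1.73
```

```bash
python3 -m crank '[[[0,0,-0.3,0,170],[0,0,-0.3,0,150],[0,0,-0.3,0,130],[0,0,-0.3,0,130],[0,0,-0.3,0,130]]]'; python3 go.py; python3 - <<'E'
from workcell import bot
import cv2
c=bot.camera("scene"); cv2.imwrite("pics/rel.png",cv2.resize(c["img"][200:310,290:430],None,fx=5.5,fy=5.5,interpolation=2))
E
```

```text
clock: 19.5
eef_pos: [0.6191, 0.1744, 0.0916]
tool_rot: [0.664, 0.748, -0.011, 0.0]
ft_force: [0.1, 0.7, -0.7]
grip_width: 0.0422
t 19.5 p [619.05 174.39  91.62] yhead 6.79 tilt [-0.8  -0.93] F [ 0.13  0.75 -0.7 ] T [0.006 0.013 0.031] w 42.16 j6 1.73
```

View pics/rel.png

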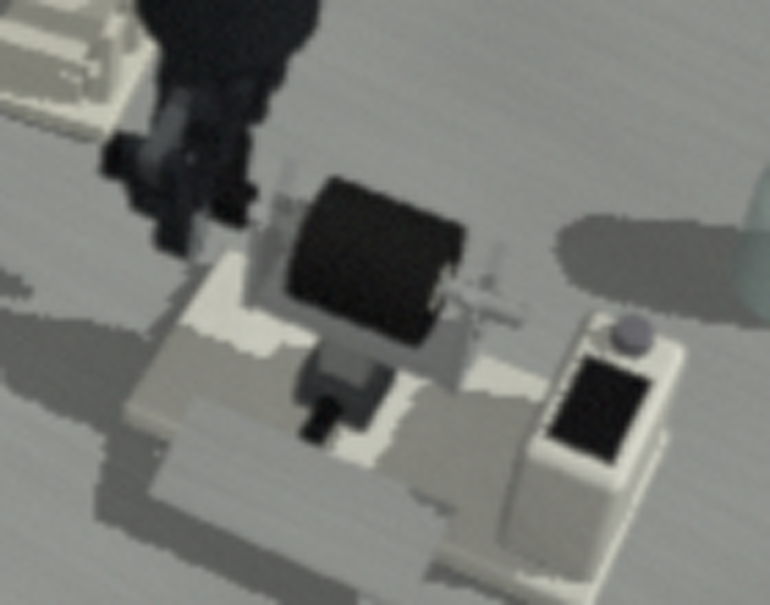

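The axle stays in place with the fingers open: the roller is at about (359,247) and the rod sits in the far slot at (379,253). Now I raise the gripper straight up and move away.

```bash
python3 -m crank '[[[0,0,-8,0,130],[0,0,-15,0,130],[0,0,-25,0,130],[0,0,-30,0,130],[0,0,-30,0,130],[0,0,-20,0,130],[-40,0,0,0,130],[-55,-10,0,0,130],[-60,-10,0,0,130],[-60,-10,0,0,130],[-30,0,0,0,130],[0,0,0,0,130]]]'; python3 - <<'E'
from workcell import bot
from go import rep
import cv2,pickle
rep()
for n in("scene","top"):
    c=bot.camera(n); pickle.dump(c,open(n+"F.pkl","wb")); a=c["img"][205:310,300:430] if n=="scene" else c["img"][145:230,120:250]
    cv2.imwrite(f"pics/fin_{n}.png",cv2.resize(a,None,fx=5.5,fy=5.5,interpolation=2)); cv2.imwrite(f"pics/full_{n}.png",c["img"])
E
```

```text
clock: 21.05
eef_pos: [0.6236, -0.0758, 0.2433]
tool_rot: [0.663, 0.749, -0.004, 0.007]
ft_force: [-0.1, 0.5, -0.3]
grip_width: 0.0421
t 21.05 p [623.6  -75.8  243.31] yhead 6.98 tilt [ 0.29 -0.84] F [-0.05  0.47 -0.27] T [ 0.034  0.005 -0.07 ] w 42.12 j6 1.33
```

View pics/fin_scene.png

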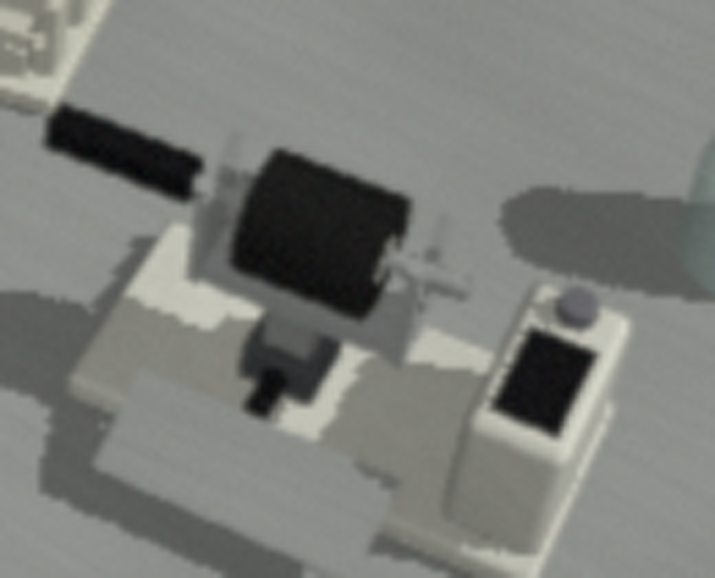

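View pics/fin_top.png

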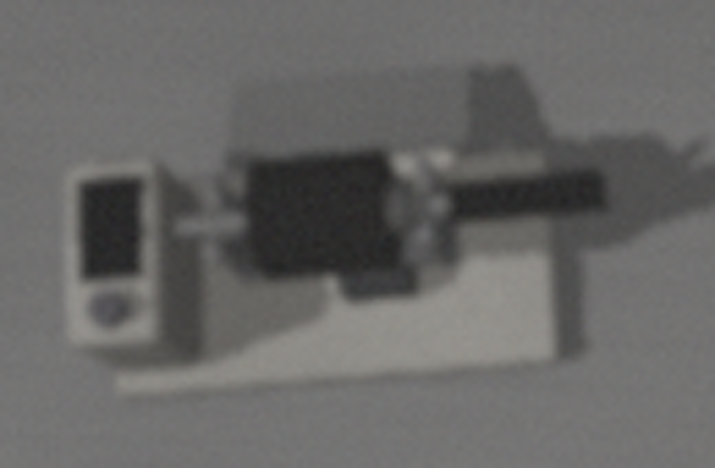

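View pics/full_top.png

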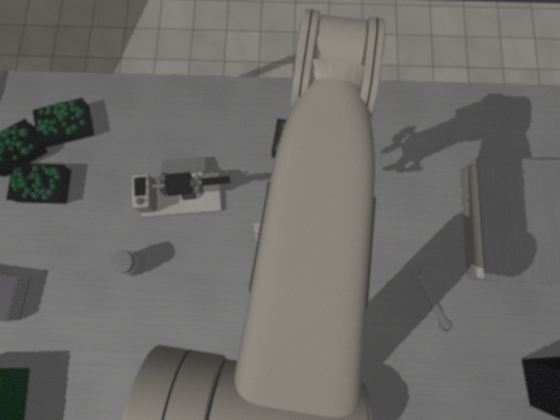

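The axle lies in both slots with the grip to the robot's right, and the collar sits between arm and roller at about (194,183) in the top view. I'll measure the final positions.

```bash
python3 - <<'E'
from fit import *
t,s=load("topF.pkl"),load("sceneF.pkl")
a=np.radians(6.8);yh=np.array([-np.sin(a),np.cos(a)]);xh=np.array([np.cos(a),np.sin(a)]);o=np.array([.6103,.2503])
for nm,cs in(("top",[t]),("scene",[s]),("both",[t,s])):
    r=fit(cs,cyl(.028,-.03,.03),.1085,np.r_[o,a])
    g=fit(cs,box(-.008,.008,-.035,.035,-.008,.008),.1095,np.r_[o-yh*.089,a])
    print(nm,"roller-grip along (89 seated):",((r-g)[:2]@yh*1000).round(1),"x",((r-g)[:2]@xh*1000).round(1),"| roller in stand y(0):",((r[:2]-o)@yh*1000).round(1),"x",((r[:2]-o)@xh*1000).round(1),"grip y(-89)",((g[:2]-o)@yh*1000).round(1))
E
```

```text
p [611.59 253.58] yaw 5.95 n 89 med|res|px 0.28
p [623.06 162.57] yaw 7.13 n 90 med|res|px 0.27
top roller-grip along (89 seated): 91.7 x -0.6 | roller in stand y(0): 3.1 x 1.7 grip y(-89) -88.6
p [610.92 253.91] yaw 7.2 n 131 med|res|px 0.255
p [621.82 161.43] yaw 7.09 n 106 med|res|px 0.412
scene roller-grip along (89 seated): 93.1 x 0.1 | roller in stand y(0): 3.5 x 1.0 grip y(-89) -89.6
p [611.24 253.88] yaw 6.4 n 221 med|res|px 0.286
p [622.62 162.19] yaw 7.2 n 195 med|res|px 0.36
both roller-grip along (89 seated): 92.4 x -0.4 | roller in stand y(0): 3.4 x 1.4 grip y(-89) -88.9
```

```bash
python3 - <<'E'
from fit import *
a=np.radians(6.8)
for n,(u0,v0) in(("top",(155,165)),("scene",(330,222))):
    c=load(n+"F.pkl"); k=12
    im=cv2.resize(c["img"],None,fx=k,fy=k,interpolation=2); im=cv2.convertScaleAbs(im,alpha=1.6,beta=10)
    # collar predicted from grip fit
    g=np.array([.6226,.1622]); C=np.r_[g,.1095]; yh=np.array([-np.sin(a),np.cos(a),0]); xh=np.array([np.cos(a),np.sin(a),0])
    for d,col in((.053,(0,255,0)),(.059,(0,0,255)),(.041,(255,0,0)),(.047,(255,0,0)),(.119,(0,0,255)),(-.035,(0,255,255)),(.035,(0,255,255))):
        th=np.linspace(0,2*np.pi,50); rr=.012 if abs(d-.056)<.004 else .028 if d>.1 else .010
        P=(proj(c,C+yh*d+rr*(np.cos(th)[:,None]*xh+np.sin(th)[:,None]*np.array([0,0,1])))+.5)*k
        cv2.polylines(im,[P.astype(np.int32)],True,col,1)
    cv2.imwrite(f"pics/gap_{n}.png",im[v0*k:v0*k+500,u0*k:u0*k+780])
E
```

```text
(no output)
```

View pics/gap_top.png

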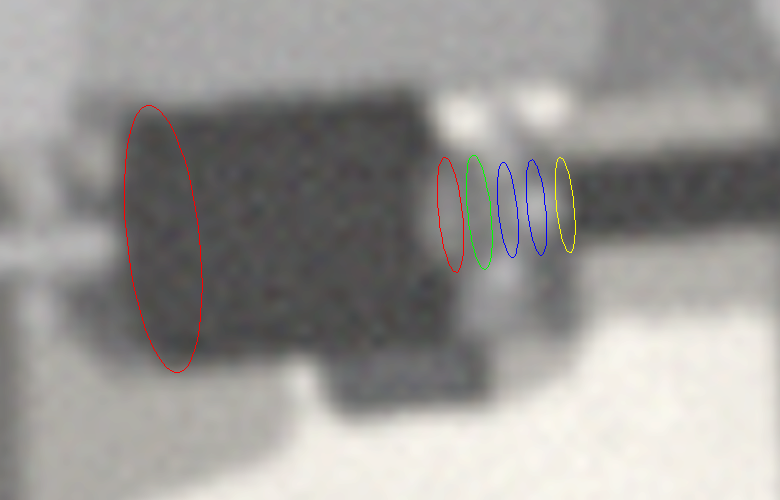

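View pics/gap_scene.png

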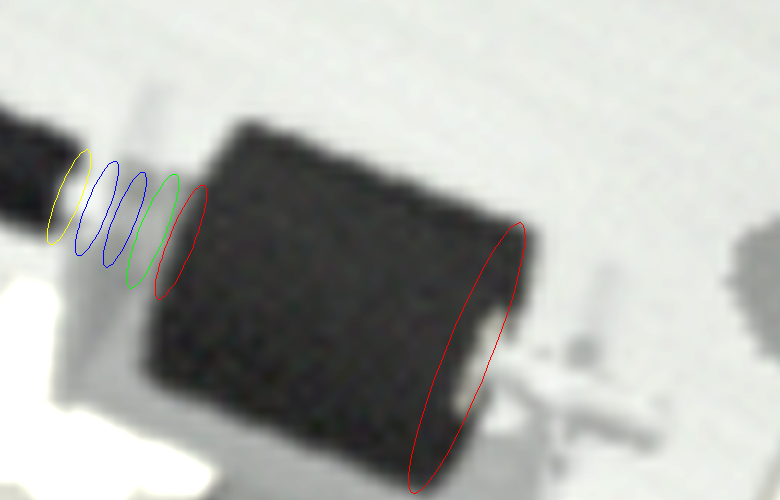

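```bash
python3 - <<'E'
from fit import *
def rel(tag,tcp,hd,z):
    s=load("scene"+tag+".pkl"); a=np.radians(hd);yh=np.array([-np.sin(a),np.cos(a)])
    tcp=np.array(tcp)/1000
    r=fit([s],cyl(.028,-.03,.03),z,np.r_[tcp+yh*.077,a],R=(5,4,3,2,2),verbose=True)
    print(tag,"roller - TCP along:",((r[:2]-tcp)@yh*1000).round(2))
rel("5",(516.25,-54.6),13.1,.061)
rel("6",(514.9,-51.1),13.15,.1850)
rel("7",(619.35,172.85),6.7,.1775)
rel("8",(619.35,174.25),6.65,.1355)
rel("9",(618.85,173.8),6.77,.1085)
rel("F",(618.9,173.85),6.77,.1085)
E
```

```text
p [499.46  21.57] yaw 12.58 n 108 med|res|px 0.197
5 roller - TCP along: 77.99
p [499.51  25.11] yaw 12.63 n 121 med|res|px 0.387
6 roller - TCP along: 77.72
p [612.67 253.6 ] yaw 5.99 n 133 med|res|px 0.273
7 roller - TCP along: 80.98
p [612.05 254.72] yaw 6.27 n 131 med|res|px 0.336
8 roller - TCP along: 80.78
p [611.09 253.93] yaw 6.85 n 130 med|res|px 0.266
9 roller - TCP along: 80.48
p [610.92 253.88] yaw 7.19 n 131 med|res|px 0.252
F roller - TCP along: 80.41
```

```bash
python3 - <<'E'
from fit import *
R={"5":([.49946,.02157],13.1,.061,-.005),"6":([.49951,.02511],13.15,.185,-.01),"7":([.61267,.2536],6.7,.1775,-.015),"8":([.61205,.25472],6.65,.1355,-.015),"9":([.61109,.25393],6.77,.1085,-.007),"F":([.61092,.25388],6.8,.1085,0)}
rows=[]
for tag,(r,hd,z,pt) in R.items():
    c=load("scene"+tag+".pkl"); a=np.radians(hd); yh=np.array([-np.sin(a),np.cos(a),pt]); C=np.r_[r,z]
    k=10
    im=cv2.convertScaleAbs(cv2.resize(c["img"],None,fx=k,fy=k,interpolation=2),alpha=1.5,beta=15)
    for d,col in((.0705,(0,0,255)),(.0735,(0,200,0)),(.0675,(255,0,0))):
        q=(proj(c,C+yh*d)[0]+.5)*k; n=(proj(c,C+yh*d+[0,0,.008])[0]-proj(c,C+yh*d-[0,0,.008])[0])*k/2
        ax=(proj(c,C+yh*(d+.01))[0]-proj(c,C+yh*d)[0]); n=np.array([ax[1],-ax[0]])/np.linalg.norm(ax)*30
        cv2.line(im,tuple(map(int,q-n)),tuple(map(int,q+n)),col,1)
    q=((proj(c,C+yh*.055)[0]+.5)*k).astype(int)
    sub=im[q[1]-130:q[1]+130,q[0]-190:q[0]+190]; cv2.putText(sub,tag,(5,20),0,.6,(0,0,0)); rows.append(cv2.resize(sub,(260,178*1)))
cv2.imwrite("pics/tips.png",np.vstack([np.hstack(rows[:3]),np.hstack(rows[3:])]))
E
```

```text
(no output)
```

View pics/tips.png

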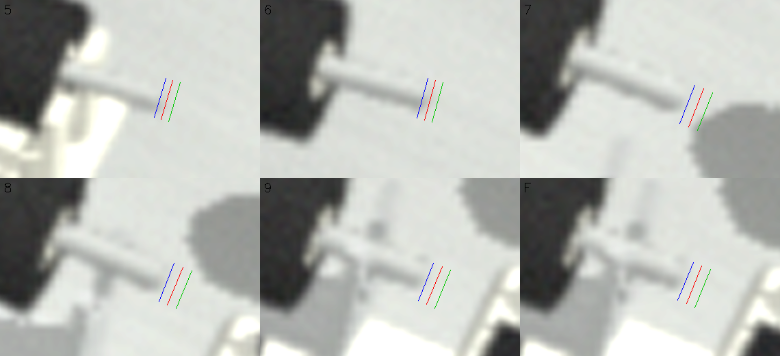

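In-image comparison suggests the roller slid about 3 mm off the collar when I stopped the carry abruptly: the roller–grip distance is about 92 mm against 89 mm seated. That is borderline, and about 30 s remain, so I'll mend it. I'll regrip, lift, run towards −y and stop short so that the roller slides back to the collar, then lower it slowly.

```bash
python3 go.py 619.0 174.2 160 6.8; python3 -m crank '[[[30,0,0,0,130],[50,0,0,0,130],[60,0,5,0,130],[60,0,10,0,130],[35,0,15,0,130],[10,0,15,0,130],[0,0,15,0,130],[0,0,0,0,130]]]'; python3 go.py 619.0 174.2 91.6 6.8
```

```text
t 21.15 p [623.67 -73.35 243.19] yhead 7.16 tilt [ 0.29 -0.8 ] F [0.1  0.81 0.25] T [ 0.04  -0.024 -0.024] w 42.11 j6 1.34
tool shift [247.38  25.97  79.69]
turn 0.36
clock: 22.15
eef_pos: [0.5901, 0.1854, 0.1802]
tool_rot: [0.657, 0.754, -0.002, 0.007]
ft_force: [-0.1, -1.0, -0.0]
grip_width: 0.0417
t 22.15 p [590.12 185.4  180.2 ] yhead 7.92 tilt [ 0.49 -0.68] F [-0.13 -1.04 -0.02] T [0.018 0.075 0.054] w 41.65 j6 1.74
tool shift [-13.92  26.45  88.97]
turn 1.12
```

```bash
python3 -m crank '[[[-6,13,5,0.6,130],[-7,13,10,0.5,130],[0,1,10,0,130],[0,0,0,0,130]]]'; python3 go.py 619.0 174.2 91.6 6.8
```

```text
clock: 22.65
eef_pos: [0.6231, 0.1707, 0.1547]
tool_rot: [0.667, 0.745, -0.001, 0.008]
ft_force: [-0.2, 0.6, 0.1]
grip_width: 0.0418
t 22.65 p [623.13 170.72 154.71] yhead 6.36 tilt [ 0.61 -0.69] F [-0.24  0.62  0.08] T [-0.013  0.058  0.031] w 41.82 j6 1.73
tool shift [ 4.75 -4.3  63.02]
turn -0.44
```

```bash
python3 -m crank '[[[3.5,-3,8,-0.4,130],[1.2,-1,10,0,130],[0,0,10,0,130],[0,0,0,0,130]]]'; python3 go.py 619.2 174.2 91.6 6.8
```

```text
clock: 23.15
eef_pos: [0.6177, 0.1752, 0.1246]
tool_rot: [0.664, 0.748, -0.001, 0.008]
ft_force: [0.5, -0.3, -0.0]
grip_width: 0.0419
t 23.15 p [617.69 175.21 124.6 ] yhead 6.83 tilt [ 0.56 -0.69] F [ 0.55 -0.34 -0.02] T [-0.029  0.035  0.011] w 41.87 j6 1.73
tool shift [-0.75  1.1  33.02]
turn 0.03
```

```bash
python3 -m crank '[[[-1,1.3,10,0,130],[0,0,10,0,130],[0,0,8,0,130],[0,0,3,0,130],[0,0,0,0,130]]]'; python3 go.py 619.2 174.2 91.6 6.8
```

```text
clock: 23.78
eef_pos: [0.6197, 0.174, 0.0915]
tool_rot: [0.664, 0.748, -0.001, 0.008]
ft_force: [-0.2, 0.4, -0.6]
grip_width: 0.042
t 23.77 p [619.67 174.04  91.52] yhead 6.84 tilt [ 0.58 -0.69] F [-0.15  0.43 -0.57] T [0.011 0.018 0.017] w 41.96 j6 1.73
tool shift [ 0.21 -0.44 -0.09]
turn 0.04
```

```bash
python3 -m crank '[[[0,-0.3,0,0,170],[0,0,-0.2,0,195],[0,0,-0.2,0,255],[0,0,-0.1,0,255],[0,0,-0.1,0,255]]]'; python3 go.py; python3 -m crank '[[[0,0,-4,0,255],[0,0,-8,0,255],[0,0,-12,0,255],[0,0,-14,0,255],[0,0,-14,0,255],[0,0,-10,0,255],[0,0,-1,0,255]]]'; python3 - <<'E'
from workcell import bot
from go import rep
import pickle
rep(); c=bot.camera("scene"); pickle.dump(c,open("sceneA.pkl","wb")); rep()
E
```

```text
clock: 24.4
eef_pos: [0.6195, 0.1741, 0.0927]
tool_rot: [0.664, 0.748, -0.001, 0.008]
ft_force: [0.8, 0.5, -0.8]
grip_width: 0.015
t 24.4 p [619.49 174.07  92.67] yhead 6.83 tilt [ 0.61 -0.68] F [ 0.81  0.47 -0.82] T [ 0.025 -0.004 -0.065] w 15.05 j6 1.73
clock: 25.28
eef_pos: [0.6189, 0.1747, 0.1606]
tool_rot: [0.664, 0.748, -0.001, 0.008]
ft_force: [-1.0, 0.0, -3.2]
grip_width: 0.0152
t 25.27 p [618.92 174.66 160.59] yhead 6.84 tilt [ 0.65 -0.73] F [-1.03  0.03 -3.15] T [-0.187  0.003 -0.011] w 15.21 j6 1.73
t 25.32 p [618.73 174.6  160.17] yhead 6.84 tilt [ 0.62 -0.74] F [-1.51  0.1  -2.44] T [-0.182  0.009 -0.001] w 14.7 j6 1.73
```

```bash
python3 -m crank '[[[-7,0,-0.5,0,255],[-15,0,-0.5,0,255],[-24,0,-0.5,0,255],[-33,0,-0.5,0,255],[-40,0,-0.5,0,255],[0,0,-0.5,0,255],[0,0,-0.5,0,255]]]'; python3 - <<'E'
from workcell import bot
from go import rep
import pickle
rep(); rep(); c=bot.camera("scene"); pickle.dump(c,open("sceneB.pkl","wb")); rep()
from fit import *
def rel(tag,tcp,hd,z):
    s=load("scene"+tag+".pkl"); a=np.radians(hd);yh=np.array([-np.sin(a),np.cos(a)])
    tcp=np.array(tcp)/1000
    r=fit([s],cyl(.028,-.03,.03),z,np.r_[tcp+yh*.079,a],R=(5,4,3,2,2),verbose=True)
    print(tag,"roller - TCP along:",((r[:2]-tcp)@yh*1000).round(2))
rel("A",(618.9,174.6),6.84,.178)
o=bot.get_obs();p=o["eef_pos"]*1000
rel("B",p[:2],6.84,(p[2]+17.5)/1000)
E
```

```text
clock: 26.2
eef_pos: [0.6312, 0.0471, 0.1616]
tool_rot: [0.665, 0.747, -0.005, 0.007]
ft_force: [0.4, 0.8, -3.4]
grip_width: 0.0151
t 26.2 p [631.22  47.12 161.6 ] yhead 6.69 tilt [ 0.21 -0.93] F [ 0.43  0.78 -3.4 ] T [-0.147 -0.076  0.059] w 15.1 j6 1.54
t 26.2 p [631.22  47.12 161.6 ] yhead 6.69 tilt [ 0.21 -0.93] F [ 0.43  0.78 -3.4 ] T [-0.147 -0.076  0.059] w 15.1 j6 1.54
t 26.25 p [631.28  47.09 161.66] yhead 6.7 tilt [ 0.22 -0.96] F [-0.91  0.28 -2.97] T [-0.172 -0.034 -0.009] w 14.82 j6 1.54
p [612.39 255.51] yaw 6.73 n 133 med|res|px 0.307
A roller - TCP along: 81.11
p [625.59 125.49] yaw 5.92 n 127 med|res|px 0.403
B roller - TCP along: 78.52
```

```bash
python3 - <<'E'
from fit import *
rows=[]
for tag,r,hd,z,pt in(("A",[.61239,.25551],6.84,.178,-.015),("B",[.62559,.12549],6.7,.1792,-.015)):
    c=load("scene"+tag+".pkl"); a=np.radians(hd); yh=np.array([-np.sin(a),np.cos(a),pt]); C=np.r_[r,z];k=10
    im=cv2.convertScaleAbs(cv2.resize(c["img"],None,fx=k,fy=k,interpolation=2),alpha=1.3,beta=10)
    for d,col in((.0705,(0,0,255)),(.0735,(0,200,0)),(.0675,(255,0,0))):
        q=(proj(c,C+yh*d)[0]+.5)*k; ax=(proj(c,C+yh*(d+.01))[0]-proj(c,C+yh*d)[0]); n=np.array([ax[1],-ax[0]])/np.linalg.norm(ax)*30
        cv2.line(im,tuple(map(int,q-n)),tuple(map(int,q+n)),col,1)
    q=((proj(c,C)[0]+.5)*k).astype(int); rows.append(im[q[1]-250:q[1]+250,q[0]-350:q[0]+400])
cv2.imwrite("pics/AB.png",cv2.resize(np.hstack(rows),None,fx=.53,fy=.53,interpolation=cv2.INTER_AREA))
E
```

```text
(no output)
```

View pics/AB.png

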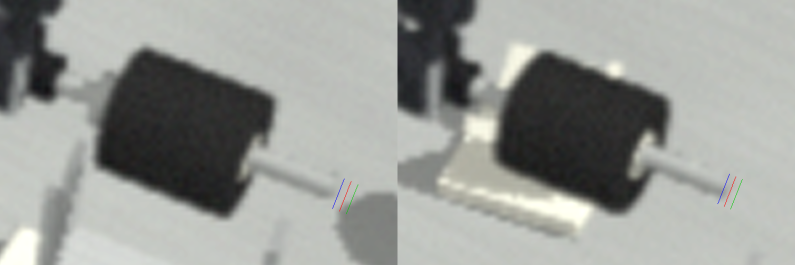

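The stop worked: the offset went from 81.1 to 78.5 mm (about 77.8 when seated), and the tip again reaches the "seated" mark. I'll return with a brisk start, which pushes the collar onto the roller, and a very gradual stop.

```bash
python3 go.py 619.0 174.0 160 6.8; python3 -m crank '[[[28,0.3,0,0,255],[25,0.3,-0.5,0,255],[21,0.3,-0.5,0,255],[16,0.3,-0.5,0,255],[12,0.3,-0.5,0,255],[9,0,-0.5,0,255],[6,0,-0.5,0,255],[4,0,-0.5,0,255],[2,0,-0.3,0,255]]]'; python3 go.py 619.0 174.0 160 6.8
```

```text
t 26.25 p [631.28  47.09 161.66] yhead 6.7 tilt [ 0.22 -0.96] F [-0.91  0.28 -2.97] T [-0.172 -0.034 -0.009] w 14.82 j6 1.54
tool shift [127.49   2.6   -0.52]
turn -0.1
clock: 27.38
eef_pos: [0.6172, 0.1758, 0.1628]
tool_rot: [0.664, 0.748, -0.006, 0.007]
ft_force: [-0.3, 0.1, -2.7]
grip_width: 0.0148
t 27.38 p [617.19 175.76 162.8 ] yhead 6.81 tilt [ 0.17 -1.04] F [-0.34  0.06 -2.72] T [-0.211  0.019 -0.046] w 14.84 j6 1.74
tool shift [-1.91  1.58  2.84]
turn 0.01
```

```bash
python3 -m crank '[[[-1,1.2,5,0,255],[-0.8,0.7,9,0,255],[0,0,9,0,255],[0,0,9,0,255],[0,0,6,0,255],[0,0,0,0,255]]]'; python3 - <<'E'
from workcell import bot
from go import rep
import pickle
rep([619.2,173.9,92],6.8); c=bot.camera("scene"); pickle.dump(c,open("sceneC.pkl","wb"))
from fit import *
p=bot.get_obs()["eef_pos"]; a=np.radians(6.8);yh=np.array([-np.sin(a),np.cos(a)])
r=fit([c],cyl(.028,-.03,.03),p[2]+.0168,np.r_[p[:2]+yh*.079,a],R=(5,4,3,2,2)); print((r[:2]-p[:2])@yh*1000)
E
```

```text
clock: 28.12
eef_pos: [0.619, 0.1717, 0.1207]
tool_rot: [0.665, 0.747, -0.007, 0.007]
ft_force: [-0.3, -0.1, -2.4]
grip_width: 0.0148
t 28.12 p [618.98 171.71 120.74] yhead 6.7 tilt [ 0.03 -1.1 ] F [-0.3  -0.13 -2.41] T [-0.108 -0.039 -0.003] w 14.77 j6 1.73
tool shift [ 2.7   0.52 28.69]
turn -0.1
p [613.12 249.29] yaw 6.11 n 131 med|res|px 0.367
77.64651791221434
```

Roller offset is now 77.6 mm, so it is seated. Lowering gently.

```bash
python3 -m crank '[[[1,0.4,3,-0.1,255],[1,0,4,0,255],[0.5,0,4,0,255],[0,0,3,0,255]]]'; python3 go.py 619.2 173.9 92 6.8
```

```text
clock: 28.68
eef_pos: [0.6202, 0.1747, 0.1076]
tool_rot: [0.664, 0.748, -0.006, 0.007]
ft_force: [-0.2, -0.1, -3.4]
grip_width: 0.015
t 28.68 p [620.24 174.71 107.58] yhead 6.82 tilt [ 0.21 -1.04] F [-0.24 -0.12 -3.4 ] T [-0.168  0.016 -0.014] w 14.97 j6 1.74
tool shift [-0.39 -1.16 15.59]
turn 0.02
```

```bash
python3 -m crank '[[[-0.3,-1.1,3,0,255],[0,0,3,0,255],[0,0,3,0,255]]]'; python3 go.py 619.2 173.9 92 6.8; python3 -m crank '[[[0,0,2.5,0,255]]]'; python3 go.py 619.2 173.9 92 6.8
```

```text
clock: 29.05
eef_pos: [0.6191, 0.174, 0.0979]
tool_rot: [0.664, 0.748, -0.006, 0.007]
ft_force: [0.4, 0.4, -3.0]
grip_width: 0.0149
t 29.05 p [619.08 174.02  97.9 ] yhead 6.82 tilt [ 0.21 -1.05] F [ 0.36  0.45 -2.99] T [-0.153 -0.062  0.039] w 14.93 j6 1.73
tool shift [-0.02  0.09  5.9 ]
turn 0.02
clock: 29.18
eef_pos: [0.6191, 0.174, 0.0952]
tool_rot: [0.664, 0.748, -0.006, 0.007]
ft_force: [-0.1, 0.9, -3.0]
grip_width: 0.0148
t 29.18 p [619.06 173.96  95.17] yhead 6.82 tilt [ 0.2  -1.05] F [-0.07  0.94 -2.95] T [-0.183  0.012 -0.01 ] w 14.77 j6 1.73
tool shift [-0.02  0.13  3.17]
turn 0.02
```

```bash
python3 -m crank '[[[0,0,1.5,0,255]]]'; python3 go.py; python3 -m crank '[[[0,0,1.5,0,255]]]'; python3 go.py;  python3 -m crank '[[[0,0,1.2,0,255]]]'; python3 go.py
```

```text
clock: 29.3
eef_pos: [0.619, 0.1739, 0.0935]
tool_rot: [0.664, 0.748, -0.006, 0.007]
ft_force: [0.4, 0.1, -2.9]
grip_width: 0.0152
t 29.3 p [619.02 173.91  93.51] yhead 6.82 tilt [ 0.19 -1.05] F [ 0.4   0.13 -2.87] T [-0.066  0.007  0.006] w 15.17 j6 1.73
clock: 29.42
eef_pos: [0.6192, 0.1739, 0.0925]
tool_rot: [0.664, 0.748, -0.005, 0.007]
ft_force: [-1.8, -1.4, 4.3]
grip_width: 0.0152
t 29.43 p [619.21 173.92  92.47] yhead 6.82 tilt [ 0.22 -1.03] F [-1.8  -1.4   4.26] T [-0.056  0.366  0.037] w 15.23 j6 1.73
clock: 29.55
eef_pos: [0.6193, 0.1739, 0.0924]
tool_rot: [0.664, 0.748, -0.005, 0.008]
ft_force: [-2.9, -3.1, 4.7]
grip_width: 0.0151
t 29.55 p [619.34 173.92  92.38] yhead 6.82 tilt [ 0.27 -1.  ] F [-2.93 -3.06  4.74] T [-0.143  0.652  0.142] w 15.11 j6 1.73
```

Contact again, and it stops at TCP z 92.4, the same height at which it was regripped while seated. One more small press, then a gentle release.

```bash
python3 -m crank '[[[0,-0.2,1,0,255],[0,0,0.3,0,255],[0,0,0,0,255]]]'; python3 go.py; python3 -m crank '[[[0,0,0,0,225],[0,0,0,0,215],[0,0,-0.1,0,208],[0,0,-0.2,0,202],[0,0,-0.2,0,196],[0,0,-0.2,0,190],[0,0,-0.2,0,170],[0,0,-0.2,0,150],[0,0,-0.2,0,130],[0,0,-0.2,0,130]]]'; python3 go.py
```

```text
clock: 29.92
eef_pos: [0.6193, 0.1739, 0.0926]
tool_rot: [0.664, 0.748, -0.004, 0.008]
ft_force: [-2.7, -1.1, 2.2]
grip_width: 0.0149
t 29.93 p [619.33 173.93  92.56] yhead 6.83 tilt [ 0.35 -0.96] F [-2.67 -1.1   2.25] T [-0.089  0.367  0.13 ] w 14.95 j6 1.73
clock: 31.18
eef_pos: [0.6205, 0.1746, 0.0934]
tool_rot: [0.664, 0.748, -0.003, 0.008]
ft_force: [1.0, -0.4, 0.0]
grip_width: 0.042
t 31.18 p [620.54 174.64  93.37] yhead 6.82 tilt [ 0.46 -0.91] F [ 1.02 -0.35  0.01] T [-0.001  0.022  0.007] w 41.98 j6 1.73
```

```bash
python3 -m crank '[[[0,0,-8,0,130],[0,0,-15,0,130],[0,0,-25,0,130],[0,0,-30,0,130],[0,0,-30,0,130],[0,0,-20,0,130],[-40,0,0,0,130],[-55,-10,0,0,130],[-60,-10,0,0,130],[-60,-10,0,0,130],[-30,0,0,0,130],[0,0,0,0,130]]]'; python3 - <<'E'
from workcell import bot
from go import rep
import cv2,pickle
from fit import *
rep()
for n in("scene","top"):
    c=bot.camera(n); pickle.dump(c,open(n+"G.pkl","wb")); a=c["img"][205:310,300:430] if n=="scene" else c["img"][145:230,120:250]
    cv2.imwrite(f"pics/fin2_{n}.png",cv2.resize(a,None,fx=5.5,fy=5.5,interpolation=2)); cv2.imwrite(f"pics/full2_{n}.png",c["img"])
t,s=load("topG.pkl"),load("sceneG.pkl")
a=np.radians(6.8);yh=np.array([-np.sin(a),np.cos(a)]);xh=np.array([np.cos(a),np.sin(a)]);o=np.array([.6103,.2503])
for nm,cs in(("top",[t]),("scene",[s]),("both",[t,s])):
    r=fit(cs,cyl(.028,-.03,.03),.1085,np.r_[o,a]); g=fit(cs,box(-.008,.008,-.035,.035,-.008,.008),.1095,np.r_[o-yh*.089,a])
    print(nm,"roller-grip along:",((r-g)[:2]@yh*1000).round(1),"| roller y:",((r[:2]-o)@yh*1000).round(1),"x",((r[:2]-o)@xh*1000).round(1),"grip y(-89)",((g[:2]-o)@yh*1000).round(1))
E
```

```text
clock: 32.67
eef_pos: [0.6221, -0.0756, 0.2452]
tool_rot: [0.663, 0.749, 0.004, 0.015]
ft_force: [-0.3, 1.3, -0.2]
grip_width: 0.0417
t 32.67 p [622.12 -75.56 245.18] yhead 7.01 tilt [ 1.56 -0.83] F [-0.3   1.29 -0.18] T [ 0.022  0.009 -0.006] w 41.69 j6 1.33
p [611.76 249.69] yaw 6.25 n 97 med|res|px 0.314
p [623.34 162.64] yaw 7.14 n 88 med|res|px 0.413
top roller-grip along: 87.8 | roller y: -0.8 x 1.4 grip y(-89) -88.6
p [611.29 250.52] yaw 7.27 n 129 med|res|px 0.263
p [622.2  161.51] yaw 7.05 n 106 med|res|px 0.402
scene roller-grip along: 89.7 | roller y: 0.1 x 1.0 grip y(-89) -89.6
p [611.53 250.2 ] yaw 6.59 n 228 med|res|px 0.317
p [622.86 162.15] yaw 7.13 n 194 med|res|px 0.401
both roller-grip along: 88.8 | roller y: -0.2 x 1.2 grip y(-89) -89.0
```

View pics/fin2_scene.png

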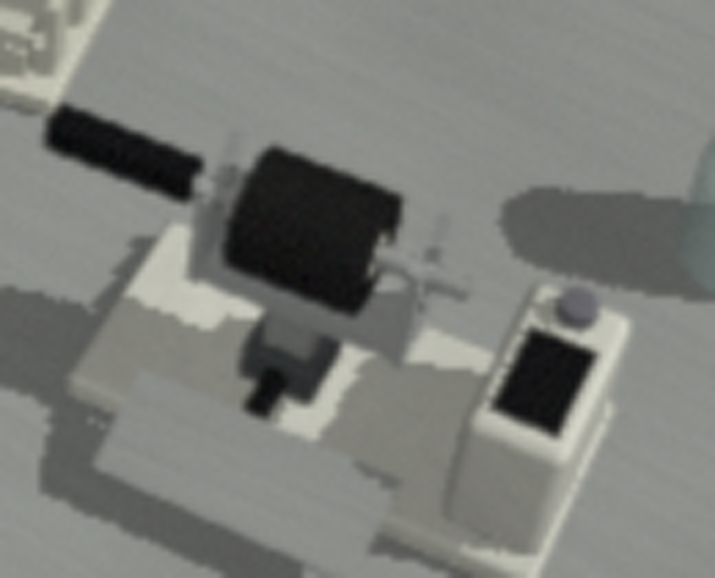

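View pics/full2_scene.png

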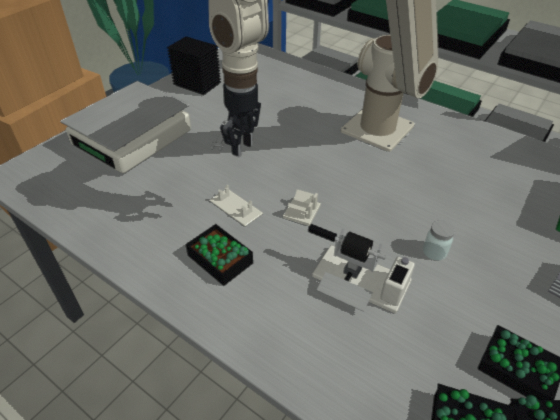

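The roller–grip distance is now 88.8 mm (89 when seated), so the roller is against the collar. The axle lies in both slots (grip ~(322,231), tip ~(384,258) in the scene view). The punnet and jar are where they were, and the arm is clear. Handing in.

```bash
python3 -c "
from workcell import bot
print(bot.job_done())"
```

```text
the job is handed in; nothing more can be done
None
```

The job is handed in at about 33 s of the 53 s allowed. The axle is released in both labeller slots with the grip to the robot's right and the roller up against the collar.

- **What I did:** I gripped the axle and pushed it through the roller until it stopped at about 6 N. I then carried it to the labeller, lowered it until it stopped firmly and let go gently.
- **Mended on the way:** My check after the first release showed the roller had slipped about 3 mm off the collar, because I had stopped the carry too abruptly. I regripped the axle, slid the roller back with a short stop in the other direction, and lowered and released it again.
- **Roller fit:** The roller-to-grip distance is 88.8 mm with both cameras (89 mm when seated). Separately, the top view gives 87.8 mm and the scene view 89.7 mm, so the gap is within measuring error of zero.
- **Place in the slots:** The grip centre is at −89.0 mm along the stand (target −89). The roller is about 1 mm off sideways, but my estimate of where the stand sits is only good to 1–3 mm.
- **Forces:** I read no more than about 13 N when lowering onto the labeller, and the gripper read no load after release.
- **Bystanders:** In the final pictures the punnet and jar show no visible change. I checked the wrench only by eye, after the first release, and did not look at it again.

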